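# Tap the layered drawer knobs on the hand tapping stand

### The arm

A 6-joint arm with a two-finger parallel gripper is mounted at the origin on a cart in front of the work surface, level with it; the furniture and walls round the work are solid. World frame = base frame: x ahead of the robot, y to its left, z up, the work surface at z = 0. Lengths are in mm, angles in rad, forces in N, time in s.
With the tool pointing down it reaches from about 350 to 775 mm from the base axis. Payload 7.3 kg.
Tool frame: the origin (TCP) lies at the very end of the fingers, on their centre line; the grasp point (between the pads) lies 19 mm behind it; z points along the fingers, y is the line along which they close (so a half turn about z gives the same grasp; the last joint's range is limited). The gripper opens to 92 mm and grips with 3 to 60 N. Pads are 19 mm wide; open, the fingers measure 130 mm over their backs; the gripper's body (75 mm by 190 mm) begins 47 mm behind the grasp point.
Start: joints at [1.192, 0.342, 1.524, -0, 1.275, -0.146], TCP at [121.103, 510.861, 226.741] pointing down, gripper open.
Joint ranges: [-2.53, 2.53], [-0.77, 2.02], [0.04, 2.7], [-1, 4.14], [0.28, 2.66], [-3.11, 3.11]. Speed limits (rad/s): [2.57, 2.57, 3.14, 3.14, 3.14, 3.14].

### API

Orientations are given as [roll, pitch, yaw] about the fixed x, y, z axes, in that order (R = Rz(yaw) Ry(pitch) Rx(roll)).
In Python, from plant import * gives the robot as it stands.
- The arm moves only by the tool arm_command, never from a script. Its arguments are lists of equal length, an entry for each row: "gripper": the finger opening in mm, from 0 to 91.8; "dp": the shift along the tool's x, y, z in units of 25 mm (1.0 is 25 mm), a list of three; "twist": the turn about the tool's z in units of 5 degrees (1.0 is 5 degrees). A call has exactly 5 rows; each row shifts and turns the commanded pose from where the row before left it, along the tool's axes as they then stand; what a row does not reach is not made up. A row lasts 1/8 s, in which the tool goes at most 62.5 mm and 10.7 degrees, less where a joint would pass 70% of its speed; a pose out of reach is approached as far as the arm can. A call is refused whole if a number of a shift passes 1 or a number of a turn 1, either way. A call with a gripper value outside its range is refused whole. The fingers move at their own pace and stop on an object; the grip force is fixed at half the most. Time passes only in rows, so rows that do not move let the fingers close, or fill a call up. It gives the time, the measured TCP pose, the force, the opening and the grip force at its end, in the units of the state.
- get_obs(): the state, without advancing time (a new reading comes with each control period).
- capture(name): name is "scene" or "top"; returns the picture (480x640x3 uint8, red, green, blue); there is no depth.
- get_calibration(name): a dict with "mtx" (3x3 intrinsics, pixels), "position" and "attitude" of the camera in the world. Camera axes: x right, y down, z forward; pixel columns grow to the right and rows downward; lengths in mm; the calibration is good to about 2 mm. A picture is of the moment at which its call begins. get_calibration takes no time and is no camera call.
- close_job(): hands the job in; it is judged then, once.
The state is a dict: "time": time; "joint_positions": joint angles; "dq": joint speeds; "tau": joint torques, N m; "tool_pos": TCP position; "tcp_rot": TCP orientation; "contact_force": force on the tool from outside, world axes, zero at the start; "moment": the same for the moment, N m; "grip_width": finger opening in mm; "finger_force": force on a finger pad.
Only numpy, scipy, OpenCV 4.12 (cv2) and the standard library are available. Lean on these libraries where they do the work, as an engineer would, in place of code of your own. Each camera call takes 0.05 s, during which the arm holds its last target. There are 200 camera calls.

### The job

The layers of a new drawer knob are to be tapped together in one go. Set the clutch collar of the tapping stand to 4 (four dots), stack all the coloured discs that are there between the four pins of the tray and push the tray fully home under the tap. Then run the tap down with the crank from its top stop the way a thread is cut: half a turn forward (clockwise from above), a quarter turn back, half a turn forward, a quarter back, and half a turn forward, which brings it to full depth one whole turn from the start; afterwards wind it all the way back up, pull the tray fully out again, lay the discs flat in the oval dish (on one another or side by side), and leave the jars and the mug where they are.

Things in the scene. Friction and masses are not known exactly. Their poses are not given: they have to be found in the camera images.
- tapping_stand: grey and blue hand tapping stand, screwed down, its place and yaw differ from start to start. Origin on the worktop under the tap's axis. Base plate 100 mm (x) by 400 mm (y, from -195 to +205), 12 mm thick. Blue column at x +47 to +77 mm, blue head over the origin: x -25 to +79, y +-25, z 88 to 124 mm. The tray comes out from under the head towards the stand's +y; the crank stands on the head, the clutch collar at y -150
- tray (a joint): the aluminium tray's slide along the stand's y, m: 0 = fully home, its stack centred under the tap; 0.13 = fully out; starts 0.10 to 0.13. About 1.5 N of friction, stays where it is left
- nest (a point): centre of the tray's flat top where the discs are stacked, 22 mm above the worktop. Round it four upright steel pins of 8 mm diameter with round tops at +-21.6 mm in x and y, reaching 41 mm above the tray; a disc has 1.5 mm of play between them. The tray is 68 mm wide (x); between neighbouring pins there is 35 mm of room for a finger at each of the four sides. Axes as those of the stand
- tray_grip (a point): on the axis of the tray's black upright pull post, 16 mm in diameter, top 73 mm above the worktop; this point is 60 mm up; 90 mm to the stand's +y of the nest
- crank (a joint): the crank that turns the tap, rad, positive clockwise from above: 0 = top stop, tap up (its arm points to the stand's -x, over the red mark), where it starts; pi = half a turn; the lower stop is at 6.45, just past one whole turn (6.28), which is full depth. The tap (8 mm thick, tip 70 mm above the worktop at 0) goes down 7.3 mm per radian; the crank itself stays at its height. It takes about 0.12 N m and stays where it is left
- crank_grip (a point): on the axis of the crank's red upright handle, 20 mm in diameter, from 140 to 181 mm above the worktop; this point is 166 mm up. The handle circles the tap axis at 50 mm radius and spins freely on its own pin, so it can be held with an unchanging gripper direction. Below it the flat arm, top at 139 mm
- tap_axis (a point): fixed point on the crank's and tap's axis, 165 mm above the worktop, about the height of crank_grip
- clutch (a joint): the clutch collar, rad, positive clockwise from above, with five sprung detents 0.5 rad apart: 0 = 1 dot, 0.5 = 2, 1.0 = 3, 1.5 = 4, 2.0 = 5; stops just past both ends. Its white pointer shows the number on the black scale round it (three dots face the stand's -x). Starts between 1 and 3. Needs about 0.1 N m; let go, it springs into the nearest detent
- clutch_grip (a point): on the axis of the knurled steel clutch collar, 44 mm in diameter, from 27 to 57 mm above the worktop; this point is 44 mm up. Below it the skirt with the pointer, 32 mm radius, up to 28 mm
- disc_red: red disc, 40 g, a plastic ring 50 mm in diameter, 10 mm thick, with a 16 mm through hole; lies flat; origin at the centre of its underside, z up. May be absent (None)
- disc_yellow: yellow disc, 40 g, a plastic ring 50 mm in diameter, 10 mm thick, with a 16 mm through hole; lies flat; origin at the centre of its underside, z up. May be absent (None)
- disc_blue: blue disc, 40 g, a plastic ring 50 mm in diameter, 10 mm thick, with a 16 mm through hole; lies flat; origin at the centre of its underside, z up. May be absent (None)
- oval_dish: loose cream oval dish, 168 mm (its x) by 208 mm (its y), rim 16 mm high, floor about 7 mm high within 55 mm in x and 80 mm in y of the centre; origin at the centre of its underside
- mug: bystander: white mug with green dots, 78 x 114 x 93 mm, origin under it
- spice_jar: bystander: small spice jar with black cap, 41 mm diameter, 105 mm high, origin under it
- red_lid_jar: bystander: glass jar with red lid, 60 mm diameter, 121 mm high, origin under it

How it is judged (in metres and radians):
On the way, in this order (a step that is already met when the one before it is completed fails the run):
1. clutch collar on 4, all discs stacked between the pins, tray fully home, tap still up (value of joint clutch between 1.35 and 1.65 rad and horizontal distance between each of disc_red, disc_yellow, disc_blue and nest below 0.005 m and z of disc_red in the frame of nest between -0.003 and 0.026 m and angle between each of disc_red, disc_yellow, disc_blue's own z axis and vertical below 0.2 rad and z of disc_yellow in the frame of nest between -0.003 and 0.026 m and z of disc_blue in the frame of nest between -0.003 and 0.026 m and value of joint tray below 0.008 m and value of joint crank below 0.4 rad), for 0.2 s.
2. tap half a turn down (horizontal distance between each of disc_red, disc_yellow, disc_blue and nest below 0.005 m and z of disc_red in the frame of nest between -0.003 and 0.026 m and angle between each of disc_red, disc_yellow, disc_blue's own z axis and vertical below 0.2 rad and z of disc_yellow in the frame of nest between -0.003 and 0.026 m and z of disc_blue in the frame of nest between -0.003 and 0.026 m and value of joint tray below 0.008 m and value of joint clutch between 1.35 and 1.65 rad and value of joint crank above 2.8 rad), for 0.05 s.
3. a quarter turn back (horizontal distance between each of disc_red, disc_yellow, disc_blue and nest below 0.005 m and z of disc_red in the frame of nest between -0.003 and 0.026 m and angle between each of disc_red, disc_yellow, disc_blue's own z axis and vertical below 0.2 rad and z of disc_yellow in the frame of nest between -0.003 and 0.026 m and z of disc_blue in the frame of nest between -0.003 and 0.026 m and value of joint tray below 0.008 m and value of joint crank below 1.95 rad), for 0.05 s.
4. half a turn forward again (horizontal distance between each of disc_red, disc_yellow, disc_blue and nest below 0.005 m and z of disc_red in the frame of nest between -0.003 and 0.026 m and angle between each of disc_red, disc_yellow, disc_blue's own z axis and vertical below 0.2 rad and z of disc_yellow in the frame of nest between -0.003 and 0.026 m and z of disc_blue in the frame of nest between -0.003 and 0.026 m and value of joint tray below 0.008 m and value of joint crank above 4.35 rad), for 0.05 s.
5. a quarter turn back again (horizontal distance between each of disc_red, disc_yellow, disc_blue and nest below 0.005 m and z of disc_red in the frame of nest between -0.003 and 0.026 m and angle between each of disc_red, disc_yellow, disc_blue's own z axis and vertical below 0.2 rad and z of disc_yellow in the frame of nest between -0.003 and 0.026 m and z of disc_blue in the frame of nest between -0.003 and 0.026 m and value of joint tray below 0.008 m and value of joint crank below 3.55 rad), for 0.05 s.
6. half a turn forward to full depth, one whole turn from the start (horizontal distance between each of disc_red, disc_yellow, disc_blue and nest below 0.005 m and z of disc_red in the frame of nest between -0.003 and 0.026 m and angle between each of disc_red, disc_yellow, disc_blue's own z axis and vertical below 0.2 rad and z of disc_yellow in the frame of nest between -0.003 and 0.026 m and z of disc_blue in the frame of nest between -0.003 and 0.026 m and value of joint tray below 0.008 m and value of joint crank above 5.95 rad), for 0.05 s.
7. tap wound back up with the tray still home (horizontal distance between each of disc_red, disc_yellow, disc_blue and nest below 0.005 m and z of disc_red in the frame of nest between -0.003 and 0.026 m and angle between each of disc_red, disc_yellow, disc_blue's own z axis and vertical below 0.2 rad and z of disc_yellow in the frame of nest between -0.003 and 0.026 m and z of disc_blue in the frame of nest between -0.003 and 0.026 m and value of joint tray below 0.008 m and value of joint crank below 0.25 rad), for 0.1 s.
At the end, for the whole second after the job is handed in: All discs present lie flat and at rest in the dish (centre within 85 mm of its centre, under 45 mm above its underside); collar on 4 (1.35 to 1.65 rad); crank within 0.25 rad of the top stop; tray out by over 115 mm; dish level and at rest (horizontal distance between each of disc_red, disc_yellow, disc_blue and oval_dish below 0.085 m and z of disc_red in the frame of oval_dish between 0 and 0.045 m and angle between each of disc_red, disc_yellow, disc_blue's own z axis and vertical below 0.35 rad and linear speed of each of disc_red, disc_yellow, disc_blue, oval_dish below 0.03 m/s and z of disc_yellow in the frame of oval_dish between 0 and 0.045 m and z of disc_blue in the frame of oval_dish between 0 and 0.045 m and value of joint clutch between 1.35 and 1.65 rad and value of joint crank below 0.25 rad and value of joint tray above 0.115 m and angle between oval_dish's own z axis and vertical below 0.1 rad); the robot touches nothing.
It fails at once if the mug is pushed more than 4 cm or tipped over (distance of mug from where it was at the start of the episode above 0.04 m or angle between mug's own z axis and vertical above 0.5 rad).
It fails at once if the spice jar is pushed more than 4 cm or tipped over (distance of spice_jar from where it was at the start of the episode above 0.04 m or angle between spice_jar's own z axis and vertical above 0.5 rad).
It fails at once if the red-lidded jar is pushed more than 4 cm or tipped over (distance of red_lid_jar from where it was at the start of the episode above 0.04 m or angle between red_lid_jar's own z axis and vertical above 0.5 rad).
It fails at once if the crank is driven down a quarter turn or more with the tray not under the tap (value of joint crank above 1.57 rad and value of joint tray above 0.02 m).
Of disc_red, disc_yellow, disc_blue only 2 to 3 are there at a start; the rules pass over those that are not, and their reading is None.
At some moment in a run one of oval_dish may be knocked a few centimetres aside while the robot is not near it.
Once in a run the grip may slacken for a moment while it holds something.
It also fails if it takes over 210 s, if anything falls off the work surface, if the arm or the gripper's body presses on something with over 40 N, if the wrist force passes 120 N, or if a joint passes its speed limit or range.

## Working session

There is one attempt and no reset: what is moved stays moved. The work goes in short steps, Python scripts to look and compute and a tool call to move; the robot and the scene stay as the last step left them, time stands still between calls to the robot, and variables do not carry over. Pictures are saved under pics/ and viewed, at most 14 in all, crops included, and the job is handed in when it is done.

Besides the shell and the picture viewer there is one more tool, called after "Emit:" by a JSON object that holds its "method" and its "body", one argument or row to a line. arm_command: Moves the arm, as the interface text tells. Its arguments: {"type":"object","properties":{"gripper":{"type":"array"},"dp":{"type":"array"},"twist":{"type":"array"}},"required":["gripper","dp","twist"]}

```bash
ls; mkdir -p pics
python3 - <<'E'
from plant import *
import cv2
for n in("scene","top"):
    im=capture(n); cv2.imwrite(f"pics/{n}0.png",im[:,:,::-1])
    print(n,get_calibration(n))
print(get_obs())
E
```

```text
pics
scene {'mtx': array([[439.90767097,   0.        , 318.23902874],
       [  0.        , 439.90767097, 239.80498387],
       [  0.        ,   0.        ,   1.        ]]), 'position': array([-258.7039588 , -531.12868964, 1254.44224612]), 'attitude': array([-2.41520215, -0.01152547, -0.9696715 ])}
top {'mtx': array([[439.42619057,   0.        , 324.98089346],
       [  0.        , 439.42619057, 238.41045654],
       [  0.        ,   0.        ,   1.        ]]), 'position': array([ 256.70559908,   21.48696051, 1504.72445088]), 'attitude': array([-2.93212512e+00,  1.45381164e-03, -1.57767232e+00])}
{'time': 0.1, 'joint_positions': array([ 1.19199158e+00,  3.42657025e-01,  1.52488243e+00, -2.03181295e-05,
        1.27537563e+00, -1.45996691e-01]), 'dq': array([ 2.84557322e-04, -1.21302601e-03, -2.99665572e-03,  1.59762892e-03,
       -9.40180455e-05, -1.28751648e-04]), 'tau': array([ 7.71225568e-04, -4.32000017e+01, -2.44692868e+01,  7.18236063e-02,
        5.26276231e-02, -3.28504063e-05]), 'tool_pos': array([120.97938808, 510.52308373, 226.1260177 ]), 'tcp_rot': array([-3.14028147e+00, -1.73161894e-04,  2.90879041e+00]), 'contact_force': array([0.46834908, 0.1384295 , 0.94519989]), 'moment': array([-0.01560761,  0.01984952, -0.00302286]), 'finger_force': 0.0, 'grip_width': 92.08547781627655}
```

View pics/scene0.png

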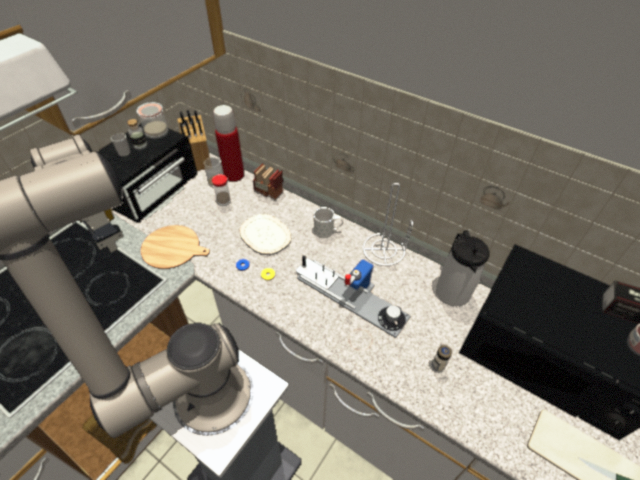

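View pics/top0.png

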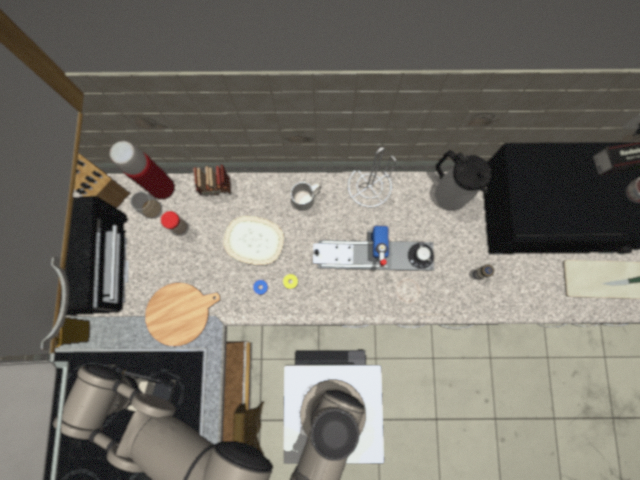

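Two discs (blue at (261,287), yellow at (291,282) in top view); no red disc. The dish is at (253,240), the stand runs from (317,253) (pull post) to the collar at (423,255). Next I crop the stand.

```bash
cat > h.py <<'E'
import numpy as np, cv2
from scipy.spatial.transform import Rotation as Rn
from plant import *
def cam(n):
    c=get_calibration(n); return c["mtx"],np.array(c["position"]),Rn.from_euler('xyz',c["attitude"]).as_matrix()
def ray(n,uv,z):
    K,p,R=cam(n); d=R@np.linalg.solve(K,[uv[0],uv[1],1.]); return p+d*(z-p[2])/d[2]
def proj(n,P):
    K,p,R=cam(n); q=K@(R.T@(np.array(P,float)-p)); return q[:2]/q[2]
def blobs(im,lo,hi,roi,amin=8):
    h=cv2.cvtColor(im,cv2.COLOR_RGB2HSV); m=cv2.inRange(h,np.array(lo),np.array(hi))
    x0,y0,x1,y1=roi; k=np.zeros_like(m); k[y0:y1,x0:x1]=m[y0:y1,x0:x1]
    n,l,s,c=cv2.connectedComponentsWithStats(k)
    return [(s[i,4],c[i].round(1),s[i,:4]) for i in range(1,n) if s[i,4]>=amin]
def save(n,im,x0,y0,w,hh,k):
    cv2.imwrite(f"pics/{n}.png",cv2.resize(im[y0:y0+hh,x0:x0+w,::-1],None,fx=k,fy=k,interpolation=cv2.INTER_CUBIC))
def tri(ua,ub):
    A=[];b=[];
    M=np.zeros((3,3));v=np.zeros(3)
    for n,uv in(("scene",ua),("top",ub)):
        K,p,R=cam(n); d=R@np.linalg.solve(K,[uv[0],uv[1],1.]); d/=np.linalg.norm(d); Q=np.eye(3)-np.outer(d,d); M+=Q; v+=Q@p
    return np.linalg.solve(M,v)
E
python3 - <<'E'
from h import *
s=cv2.imread("pics/scene0.png")[:,:,::-1];t=cv2.imread("pics/top0.png")[:,:,::-1]
a=cv2.resize(t[220:285,300:440],None,fx=5.6,fy=5.6,interpolation=cv2.INTER_CUBIC)
cv2.imwrite("pics/ct.png",a[:,:,::-1])
save("cs",s,285,245,140,95,5.6)
R=(230,210,450,310);S=(225,240,420,340)
for nm,lo,hi in(("blue",(100,130,60),(130,255,255)),("yel",(22,120,100),(35,255,255)),("red",(0,150,80),(6,255,255)),("red2",(172,150,80),(180,255,255))):
    for n,im,r in(("top",t,R),("scene",s,S)):
        for b in blobs(im,lo,hi,r): print(nm,n,b,ray(n,b[1],10).round(1))
E
```

```text
blue top (np.int32(267), array([379.1, 237. ]), array([372, 227,  16,  30], dtype=int32)) [ 578.1 -166.9   10. ]
blue top (np.int32(103), array([260. , 286.8]), array([254, 281,  13,  13], dtype=int32)) [407.9 243.5  10. ]
blue scene (np.int32(85), array([242.4, 264.5]), array([237, 260,  12,  10], dtype=int32)) [406.8 238.5  10. ]
blue scene (np.int32(310), array([362.7, 274.4]), array([352, 261,  20,  28], dtype=int32)) [ 616.5 -139.3   10. ]
yel top (np.int32(111), array([290., 281.]), array([284, 275,  13,  13], dtype=int32)) [427.  141.7  10. ]
yel scene (np.int32(115), array([267.6, 274. ]), array([261, 269,  14,  11], dtype=int32)) [425.2 137.5  10. ]
red top (np.int32(19), array([382.8, 262.1]), array([381, 260,   5,   5], dtype=int32)) [ 489.8 -176.7   10. ]
red scene (np.int32(34), array([347.5, 278.5]), array([346, 275,   5,   9], dtype=int32)) [ 570.3 -104.7   10. ]
```

View pics/ct.png

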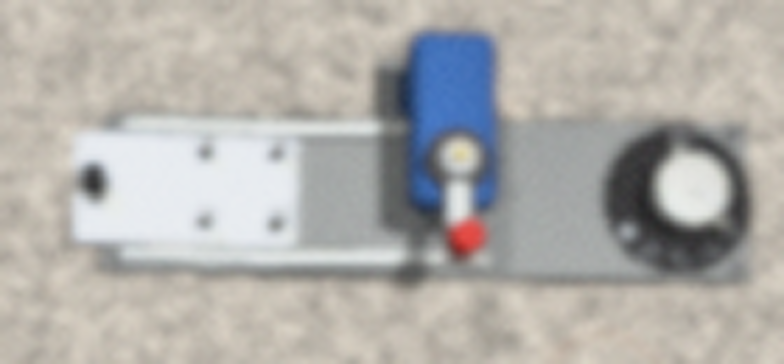

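View pics/cs.png

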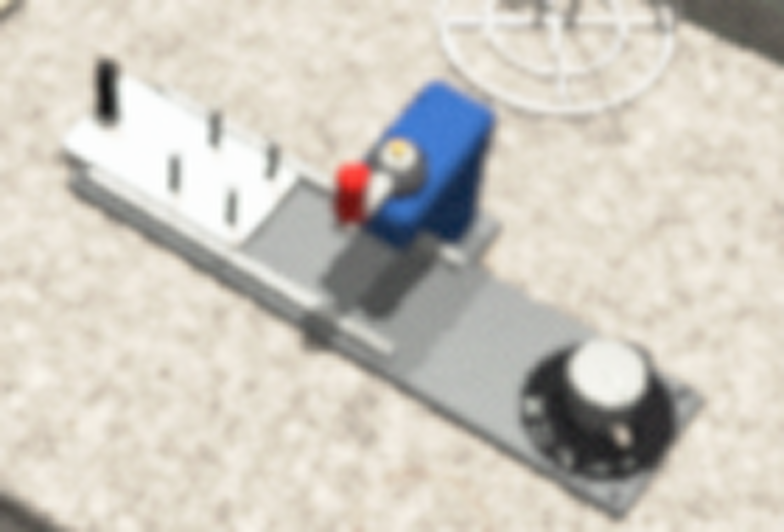

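The collar pointer is near the first dot (lower right; top crop (727,222), scene crop (620,432)). The tray is out, with the post at crop (93,183) and four pins at (205,152), (277,152), (203,221), (277,224). The crank handle is at (467,238), over -x. Now I measure the stand.

Run:
```python
from h import *
s=cv2.imread("pics/scene0.png")[:,:,::-1];t=cv2.imread("pics/top0.png")[:,:,::-1]
def dark(im,uv,r,th):
    g=cv2.cvtColor(im,cv2.COLOR_RGB2GRAY).astype(float); u,v=map(int,uv)
    p=g[v-r:v+r+1,u-r:u+r+1]; w=np.clip(th-p,0,None); yy,xx=np.mgrid[v-r:v+r+1,u-r:u+r+1]
    return np.array([(w*xx).sum()/w.sum(),(w*yy).sum()/w.sum()])
c2t=lambda x,y:(x/5.6+300-.5+.09,y/5.6+220-.41); c2s=lambda x,y:(x/5.6+285-.41,y/5.6+245-.41)
print("top post",p:=dark(t,(316,252),4,120),ray("top",p,60).round(1))
for q in((205,152),(277,152),(203,221),(277,224)):
    p=dark(t,np.round(c2t(*q)),2,190); print("top pin",p.round(2),ray("top",p,45).round(1))
for q in((215,130),(271,161),(174,173),(231,207)):
    p=dark(s,np.round(c2s(*q)),3,190); print("scene pin mid",p.round(2),ray("scene",p,43).round(1))
p=dark(s,np.round(c2s(108,92)),6,110); print("scene post mid",p.round(2),ray("scene",p,47).round(1))
# collar top: bright
for n,im,q,roi in(("top",t,(423,253),(414,244,434,263)),("scene",s,(393,311),(384,302,403,320))):
    h=cv2.cvtColor(im,cv2.COLOR_RGB2HSV)
    for b in blobs(im,(0,0,150),(180,60,255),roi): print(n,"collar",b[0],b[1],b[2],ray(n,b[1],57).round(1))
print("red handle top", ray("top",(382.8,262.1),172).round(1), ray("scene",(347.5,278.5),163).round(1), tri((347.5,278.5),(382.8,262.1)).round(1))
hub_t=c2t(458,155);hub_s=c2s(398,150); print("hub",tri(hub_s,hub_t).round(1))
# dish
for n,im,roi in(("top",t,(215,205,295,275)),("scene",s,(230,205,300,262))):
    for b in blobs(im,(15,15,170),(35,90,255),roi,150): print(n,"dish",b[0],b[1],b[2],ray(n,b[1],14).round(1))
```

```text
top post [316.13146552 251.95905172] [517.8  51.3  60. ]
top pin [336.35 246.64] [538.3 -16.8  45. ]
top pin [348.96 246.89] [537.1 -59.4  45. ]
top pin [336.02 259.23] [495.2 -15.1  45. ]
top pin [348.78 259.53] [493.9 -58.   45. ]
scene pin mid [323.02 267.27] [540.7 -20.1  43. ]
scene pin mid [333.31 273.03] [540.1 -63.3  43. ]
scene pin mid [315.75 275.68] [496.  -20.1  43. ]
scene pin mid [325.96 281.9 ] [494.2 -63.5  43. ]
scene post mid [303.49 260.92] [522.1  50.4  47. ]
top collar 11 [432.6 246.5] [432 244   2   7] [ 534.1 -339.3   57. ]
top collar 137 [423.2 253. ] [417 247  13  13] [ 512.3 -306.6   57. ]
scene collar 232 [393.6 308.3] [384 302  19  16] [ 523.  -304.8   57. ]
red handle top [ 464.5 -155.2  172. ] [ 468.4 -157.1  163. ] [ 466.4 -157.   164.7]
hub [ 516.7 -156.9  146.6]
top dish 4192 [254.6 239.4] [215 205  80  70] [571.9 265.5  14. ]
scene dish 2961 [264.7 232.1] [230 205  70  57] [573.3 270.4  14. ]
```

```bash
cat > plan.py <<'E'
# plan.py: prints rows for arm_command from the commanded pose kept in st.json
import json,sys,numpy as np,os
def load(): return json.load(open('st.json')) if os.path.exists('st.json') else [121.103,510.861,226.741,2.90899]
def plan(wps,step=25.,show=True):
    """wps: (x,y,z,yaw_rad,grip[,nrows]) None keeps; prints calls of 5 rows"""
    p=load(); rows=[]; lg=None
    for w in wps:
        t=[w[i] if w[i] is not None else p[i] for i in range(4)]; p0=list(p)
        n=w[5] if len(w)>5 else max(1,int(np.ceil(max(np.max(np.abs(np.subtract(t[:3],p[:3])))/step*1.0,abs(t[3]-p[3])/np.radians(4.99)))))
        while True:
            q=list(p0); R=[]; ok=True
            for k in range(1,n+1):
                g=[a+(b-a)*k/n for a,b in zip(p0,t)]
                d=np.subtract(g[:3],q[:3]); c,s=np.cos(q[3]),np.sin(q[3])
                dp=np.round(np.array([c*d[0]+s*d[1],s*d[0]-c*d[1],-d[2]])/25,2)+0.
                tw=round(-np.degrees(g[3]-q[3])/5,2)+0.
                if max(abs(dp).max(),abs(tw))>1: ok=False;break
                v=dp*25; q=[q[0]+c*v[0]+s*v[1],q[1]+s*v[0]-c*v[1],q[2]-v[2],q[3]-np.radians(tw*5)]
                R.append((w[4],dp.tolist(),tw))
            if ok: break
            n+=1
        rows+=R; p=q
    while len(rows)%5: rows.append((rows[-1][0],[0,0,0],0))
    for i in range(0,len(rows),5):
        r=rows[i:i+5]; print(json.dumps([x[0] for x in r]),json.dumps([[round(v,2) for v in x[1]] for x in r]),json.dumps([x[2] for x in r]))
    json.dump([float(v) for v in p],open('st.json','w')); print(len(rows)//5,"calls -> ",np.round(p,2))
E
python3 - <<'E'
from h import *
from plan import *
f=lambda x,y:(x/5.6+300-.41,y/5.6+220-.41)
for a,b in(((120,268),(740,278)),((120,119),(740,125))):
    A,B=ray("top",f(*a),12),ray("top",f(*b),12); d=A-B; print(A.round(1),B.round(1),"slope dx/dy",d[0]/d[1])
plan([(470,300,226,1.555,91.8),(519,49.5,150,1.555,91.8),(519,49.5,100,1.555,60),(519,49.5,43,1.555,60)])
for uv,z in(((302,200),45),((483,271),50),((171,222),60)): print(ray("top",uv,z).round())
E
```

```text
[472.5  35.7  12. ] [ 463.6 -342.9   12. ] slope dx/dy 0.023349097357288837
[565.5  35.3  12. ] [ 559.  -348.4   12. ] slope dx/dy 0.01705969950473246
[91.8, 91.8, 91.8, 91.8, 91.8] [[-0.91, -0.29, 0.0], [-0.94, -0.22, 0.0], [-0.95, -0.15, 0.01], [-0.95, -0.07, 0.0], [-0.96, 0.01, 0.0]] [0.91, 0.92, 0.91, 0.91, 0.91]
[91.8, 91.8, 91.8, 91.8, 91.8] [[-0.96, 0.08, 0.0], [-0.94, 0.16, 0.0], [-0.93, 0.24, 0.0], [-0.91, 0.3, 0.01], [-0.88, 0.38, 0.0]] [0.92, 0.91, 0.91, 0.91, 0.92]
[91.8, 91.8, 91.8, 91.8, 91.8] [[-0.85, 0.45, 0.0], [-0.81, 0.51, 0.0], [-0.77, 0.58, 0.0], [-0.72, 0.64, 0.0], [-0.66, 0.69, 0.01]] [0.91, 0.91, 0.91, 0.92, 0.91]
[91.8, 91.8, 91.8, 91.8, 91.8] [[-0.61, 0.74, 0.0], [-0.55, 0.79, 0.0], [-0.91, 0.19, 0.28], [-0.91, 0.19, 0.27], [-0.9, 0.2, 0.28]] [0.91, 0.92, 0.0, 0.0, 0.0]
[91.8, 91.8, 91.8, 91.8, 91.8] [[-0.91, 0.19, 0.28], [-0.91, 0.19, 0.27], [-0.91, 0.19, 0.28], [-0.9, 0.2, 0.27], [-0.91, 0.19, 0.28]] [0.0, 0.0, 0.0, 0.0, 0.0]
[91.8, 91.8, 91.8, 60, 60] [[-0.91, 0.19, 0.28], [-0.91, 0.19, 0.27], [-0.91, 0.2, 0.28], [0.0, 0.0, 1.0], [0.0, 0.0, 1.0]] [0.0, 0.0, 0.0, 0.0, 0.0]
[60, 60, 60, 60, 60] [[0.0, 0.0, 0.76], [0.0, 0.0, 0.76], [0.0, 0.0, 0.76], [0, 0, 0], [0, 0, 0]] [0.0, 0.0, 0.0, 0, 0]
7 calls ->  [519.07  49.38  42.99   1.55]
[703. 100.  45.]
[ 451. -504.   50.]
[624. 543.  60.]
```

Emit:
{"method": "arm_command", "body": {
  "gripper": [91.8,91.8,91.8,91.8,91.8],
  "dp": [
    [-0.91,-0.29,0],
    [-0.94,-0.22,0],
    [-0.95,-0.15,0.01],
    [-0.95,-0.07,0],
    [-0.96,0.01,0]
  ],
  "twist": [0.91,0.92,0.91,0.91,0.91]
}}

```text
time: 0.72
tool_pos: [224.2, 448.2, 226.1]
tcp_rot: [-3.141, -0.0, 2.508]
contact_force: [-0.2, -0.9, -0.5]
grip_width: 91.6
finger_force: 0.0
```

Emit:
{"method": "arm_command", "body": {
  "gripper": [91.8,91.8,91.8,91.8,91.8],
  "dp": [
    [-0.96,0.08,0],
    [-0.94,0.16,0],
    [-0.93,0.24,0],
    [-0.91,0.3,0.01],
    [-0.88,0.38,0]
  ],
  "twist": [0.92,0.91,0.91,0.91,0.92]
}}

```text
time: 1.35
tool_pos: [326.7, 386.2, 225.9]
tcp_rot: [-3.141, 0.0, 2.109]
contact_force: [0.9, -0.7, 0.2]
grip_width: 91.8
finger_force: 0.0
```

Emit:
{"method": "arm_command", "body": {
  "gripper": [91.8,91.8,91.8,91.8,91.8],
  "dp": [
    [-0.85,0.45,0],
    [-0.81,0.51,0],
    [-0.77,0.58,0],
    [-0.72,0.64,0],
    [-0.66,0.69,0.01]
  ],
  "twist": [0.91,0.91,0.91,0.92,0.91]
}}

```text
time: 1.98
tool_pos: [429.5, 324.2, 225.6]
tcp_rot: [-3.141, 0.0, 1.711]
contact_force: [-0.2, 0.1, 0.2]
grip_width: 91.8
finger_force: 0.0
```

Emit:
{"method": "arm_command", "body": {
  "gripper": [91.8,91.8,91.8,91.8,91.8],
  "dp": [
    [-0.61,0.74,0],
    [-0.55,0.79,0],
    [-0.91,0.19,0.28],
    [-0.91,0.19,0.27],
    [-0.9,0.2,0.28]
  ],
  "twist": [0.91,0.92,0,0,0]
}}

```text
time: 2.6
tool_pos: [483.3, 230.8, 204.6]
tcp_rot: [-3.141, 0.0, 1.554]
contact_force: [0.5, 0.4, 1.1]
grip_width: 91.8
finger_force: 0.0
```

Emit:
{"method": "arm_command", "body": {
  "gripper": [91.8,91.8,91.8,91.8,91.8],
  "dp": [
    [-0.91,0.19,0.28],
    [-0.91,0.19,0.27],
    [-0.91,0.19,0.28],
    [-0.9,0.2,0.27],
    [-0.91,0.19,0.28]
  ],
  "twist": [0,0,0,0,0]
}}

```text
time: 3.22
tool_pos: [505.4, 117.0, 170.1]
tcp_rot: [-3.141, -0.0, 1.554]
contact_force: [0.2, 0.1, -0.4]
grip_width: 92.1
finger_force: 0.0
```

Emit:
{"method": "arm_command", "body": {
  "gripper": [91.8,91.8,91.8,60,60],
  "dp": [
    [-0.91,0.19,0.28],
    [-0.91,0.19,0.27],
    [-0.91,0.2,0.28],
    [0,0,1],
    [0,0,1]
  ],
  "twist": [0,0,0,0,0]
}}

```text
time: 3.85
tool_pos: [518.9, 48.9, 99.1]
tcp_rot: [-3.142, -0.0, 1.554]
contact_force: [-0.5, -0.5, 0.5]
grip_width: 76.3
finger_force: 0.0
```

Emit:
{"method": "arm_command", "body": {
  "gripper": [60,60,60,60,40],
  "dp": [
    [0,0,0.76],
    [0,0,0.76],
    [0,0,0.76],
    [0,0,0],
    [0,0,0]
  ],
  "twist": [0,0,0,0,0]
}}

```text
time: 4.47
tool_pos: [519.3, 49.3, 43.4]
tcp_rot: [3.141, -0.0, 1.554]
contact_force: [0.3, 0.3, -0.4]
grip_width: 54.1
finger_force: 0.0
```

Emit:
{"method": "arm_command", "body": {
  "gripper": [20,20,18,17,16],
  "dp": [
    [0,0,0],
    [0,0,0],
    [0,0,0],
    [0,0,0],
    [0,0,0]
  ],
  "twist": [0,0,0,0,0]
}}

```text
time: 5.1
tool_pos: [521.3, 49.3, 43.3]
tcp_rot: [3.136, -0.0, 1.554]
contact_force: [7.1, 0.9, -4.7]
grip_width: 16.2
finger_force: 3.8
```

Emit:
{"method": "arm_command", "body": {
  "gripper": [14,14,12,12,12],
  "dp": [
    [0,0,0],
    [0,0,0],
    [0,0,0],
    [0,0,0],
    [0,0,0]
  ],
  "twist": [0,0,0,0,0]
}}

```text
time: 5.72
tool_pos: [521.6, 49.3, 43.3]
tcp_rot: [3.136, -0.0, 1.554]
contact_force: [9.3, -0.4, -5.5]
grip_width: 15.1
finger_force: 30.0
```

Emit:
{"method": "arm_command", "body": {
  "gripper": [12,12,12,12,12],
  "dp": [
    [0,0.1,0],
    [0,0,0],
    [0,0,0],
    [0,0,0],
    [0,0,0]
  ],
  "twist": [0,0,0,0,0]
}}

```text
time: 6.35
tool_pos: [521.6, 49.3, 43.2]
tcp_rot: [3.141, -0.0, 1.554]
contact_force: [0.1, -0.8, 6.3]
grip_width: 15.1
finger_force: 30.0
```

Emit:
{"method": "arm_command", "body": {
  "gripper": [12,12,12,12,12],
  "dp": [
    [0.2,0,0],
    [0.2,0,0],
    [0.2,0,0],
    [0.2,0,0],
    [0,0,0]
  ],
  "twist": [0,0,0,0,0]
}}

```text
time: 6.98
tool_pos: [521.9, 63.7, 43.0]
tcp_rot: [-3.141, 0.008, 1.556]
contact_force: [-1.7, -28.7, 4.6]
grip_width: 15.1
finger_force: 30.0
```

Run:
```python
from plan import *
json.dump([521.57,69.4,43,1.554],open('st.json','w'))
plan([(521.6,61,43,1.554,12,1),(521.6,61,43,1.554,40,2),(521.6,61,43,3.124,40),(521.6,61,43,3.124,12,8)])
```

```text
[12, 40, 40, 40, 40] [[-0.34, 0.01, 0.0], [0.0, 0.0, 0.0], [0.0, 0.0, 0.0], [0.0, 0.0, 0.0], [0.0, 0.0, 0.0]] [0.0, 0.0, 0.0, -0.95, -0.94]
[40, 40, 40, 40, 40] [[0.0, 0.0, 0.0], [0.0, 0.0, 0.0], [0.0, 0.0, 0.0], [0.0, 0.0, 0.0], [0.0, 0.0, 0.0]] [-0.95, -0.95, -0.94, -0.95, -0.95]
[40, 40, 40, 40, 40] [[0.0, 0.0, 0.0], [0.0, 0.0, 0.0], [0.0, 0.0, 0.0], [0.0, 0.0, 0.0], [0.0, 0.0, 0.0]] [-0.95, -0.94, -0.95, -0.95, -0.94]
[40, 40, 40, 40, 40] [[0.0, 0.0, 0.0], [0.0, 0.0, 0.0], [0.0, 0.0, 0.0], [0.0, 0.0, 0.0], [0.0, 0.0, 0.0]] [-0.95, -0.95, -0.94, -0.95, -0.95]
[40, 40, 12, 12, 12] [[0.0, 0.0, 0.0], [0.0, 0.0, 0.0], [0.0, 0.0, 0.0], [0.0, 0.0, 0.0], [0.0, 0.0, 0.0]] [-0.94, -0.95, 0.0, 0.0, 0.0]
[12, 12, 12, 12, 12] [[0.0, 0.0, 0.0], [0.0, 0.0, 0.0], [0.0, 0.0, 0.0], [0.0, 0.0, 0.0], [0.0, 0.0, 0.0]] [0.0, 0.0, 0.0, 0.0, 0.0]
6 calls ->  [521.68  60.9   43.     3.12]
```

Emit:
{"method": "arm_command", "body": {
  "gripper": [12,40,40,40,40],
  "dp": [
    [-0.34,0.01,0],
    [0,0,0],
    [0,0,0],
    [0,0,0],
    [0,0,0]
  ],
  "twist": [0,0,0,-0.95,-0.94]
}}

```text
time: 7.6
tool_pos: [521.6, 61.2, 42.6]
tcp_rot: [-3.141, -0.0, 1.723]
contact_force: [0.0, 0.5, 0.3]
grip_width: 39.8
finger_force: 0.0
```

Emit:
{"method": "arm_command", "body": {
  "gripper": [40,40,40,40,40],
  "dp": [
    [0,0,0],
    [0,0,0],
    [0,0,0],
    [0,0,0],
    [0,0,0]
  ],
  "twist": [-0.95,-0.95,-0.94,-0.95,-0.95]
}}

```text
time: 8.22
tool_pos: [521.6, 61.3, 42.6]
tcp_rot: [-3.141, -0.001, 2.136]
contact_force: [-1.1, 0.4, -0.5]
grip_width: 40.0
finger_force: 0.0
```

Emit:
{"method": "arm_command", "body": {
  "gripper": [40,40,40,40,40],
  "dp": [
    [0,0,0],
    [0,0,0],
    [0,0,0],
    [0,0,0],
    [0,0,0]
  ],
  "twist": [-0.95,-0.94,-0.95,-0.95,-0.94]
}}

```text
time: 8.85
tool_pos: [521.6, 61.3, 42.6]
tcp_rot: [-3.141, -0.001, 2.549]
contact_force: [-0.2, 1.3, 0.8]
grip_width: 39.5
finger_force: 0.0
```

Emit:
{"method": "arm_command", "body": {
  "gripper": [40,40,40,40,40],
  "dp": [
    [0,0,0],
    [0,0,0],
    [0,0,0],
    [0,0,0],
    [0,0,0]
  ],
  "twist": [-0.95,-0.95,-0.94,-0.95,-0.95]
}}

```text
time: 9.48
tool_pos: [521.6, 61.3, 42.6]
tcp_rot: [3.142, -0.001, 2.963]
contact_force: [0.2, 0.3, 0.9]
grip_width: 39.9
finger_force: 0.0
```

Emit:
{"method": "arm_command", "body": {
  "gripper": [40,40,12,12,12],
  "dp": [
    [0,0,0],
    [0,0,0],
    [0,0,0],
    [0,0,0],
    [0,0,0]
  ],
  "twist": [-0.94,-0.95,0,0,0]
}}

```text
time: 10.1
tool_pos: [521.8, 60.7, 42.8]
tcp_rot: [-3.141, -0.0, 3.124]
contact_force: [0.5, -0.3, -0.9]
grip_width: 15.4
finger_force: 30.1
```

Emit:
{"method": "arm_command", "body": {
  "gripper": [12,12,12,12,12],
  "dp": [
    [0,0,0],
    [0,0,0],
    [0,0,0],
    [0,0,0],
    [0,0,0]
  ],
  "twist": [0,0,0,0,0]
}}

```text
time: 10.72
tool_pos: [521.8, 60.7, 42.9]
tcp_rot: [3.142, -0.0, 3.124]
contact_force: [-0.7, -0.9, -1.5]
grip_width: 15.3
finger_force: 30.0
```

Emit:
{"method": "arm_command", "body": {
  "gripper": [12,12,12,12,12],
  "dp": [
    [0,0.1,0],
    [0,0.1,0],
    [0,0.1,0],
    [0,0.1,0],
    [0,0,0]
  ],
  "twist": [0,0,0,0,0]
}}

```text
time: 11.35
tool_pos: [521.9, 63.0, 42.8]
tcp_rot: [-3.131, -0.002, 3.126]
contact_force: [-2.5, -41.2, -1.6]
grip_width: 15.9
finger_force: 30.0
```

Run:
```python
from plan import *
json.dump([521.68,70.9,43,3.124],open('st.json','w'))
plan([(521.7,63.2,43,3.124,12,1),(521.7,63.2,43,3.124,60,2),(521.7,63.2,100,3.124,72),(408,241.5,60,3.124,72),(408,241.5,3,3.124,72),(408,241.5,3,3.124,44,6),(408,241.5,3,3.124,72,3)])
```

```text
[12, 60, 60, 72, 72] [[-0.01, -0.31, 0.0], [0.0, 0.0, 0.0], [0.0, 0.0, 0.0], [0.0, 0.0, -0.76], [0.0, 0.0, -0.76]] [0.0, 0.0, 0.0, 0.0, 0.0]
[72, 72, 72, 72, 72] [[0.0, 0.0, -0.76], [0.58, 0.88, 0.2], [0.59, 0.88, 0.2], [0.58, 0.88, 0.2], [0.59, 0.89, 0.2]] [0.0, 0.0, 0.0, 0.0, 0.0]
[72, 72, 72, 72, 72] [[0.58, 0.88, 0.2], [0.59, 0.88, 0.2], [0.58, 0.88, 0.2], [0.59, 0.88, 0.2], [0.0, 0.0, 0.76]] [0.0, 0.0, 0.0, 0.0, 0.0]
[72, 72, 44, 44, 44] [[0.0, 0.0, 0.76], [0.0, 0.0, 0.76], [0.0, 0.0, 0.0], [0.0, 0.0, 0.0], [0.0, 0.0, 0.0]] [0.0, 0.0, 0.0, 0.0, 0.0]
[44, 44, 44, 72, 72] [[0.0, 0.0, 0.0], [0.0, 0.0, 0.0], [0.0, 0.0, 0.0], [0.0, 0.0, 0.0], [0.0, 0.0, 0.0]] [0.0, 0.0, 0.0, 0.0, 0.0]
[72, 72, 72, 72, 72] [[0.0, 0.0, 0.0], [0, 0, 0], [0, 0, 0], [0, 0, 0], [0, 0, 0]] [0.0, 0, 0, 0, 0]
6 calls ->  [407.91 241.43   3.     3.12]
```

Emit:
{"method": "arm_command", "body": {
  "gripper": [12,60,60,72,72],
  "dp": [
    [-0.01,-0.31,0],
    [0,0,0],
    [0,0,0],
    [0,0,-0.76],
    [0,0,-0.76]
  ],
  "twist": [0,0,0,0,0]
}}

```text
time: 11.98
tool_pos: [522.3, 64.0, 81.5]
tcp_rot: [3.141, 0.0, 3.126]
contact_force: [-0.1, 0.2, 0.5]
grip_width: 50.8
finger_force: 0.0
```

Emit:
{"method": "arm_command", "body": {
  "gripper": [72,72,72,72,72],
  "dp": [
    [0,0,-0.76],
    [0.58,0.88,0.2],
    [0.59,0.88,0.2],
    [0.58,0.88,0.2],
    [0.59,0.89,0.2]
  ],
  "twist": [0,0,0,0,0]
}}

```text
time: 12.6
tool_pos: [464.9, 153.8, 80.1]
tcp_rot: [3.141, 0.001, 3.125]
contact_force: [-0.1, 0.4, 0.6]
grip_width: 72.3
finger_force: 0.0
```

Emit:
{"method": "arm_command", "body": {
  "gripper": [72,72,72,72,72],
  "dp": [
    [0.58,0.88,0.2],
    [0.59,0.88,0.2],
    [0.58,0.88,0.2],
    [0.59,0.88,0.2],
    [0,0,0.76]
  ],
  "twist": [0,0,0,0,0]
}}

```text
time: 13.22
tool_pos: [407.9, 243.7, 41.6]
tcp_rot: [3.14, 0.003, 3.128]
contact_force: [0.3, -0.6, -0.4]
grip_width: 72.2
finger_force: 0.0
```

Emit:
{"method": "arm_command", "body": {
  "gripper": [72,72,44,44,44],
  "dp": [
    [0,0,0.76],
    [0,0,0.76],
    [0,0,0],
    [0,0,0],
    [0,0,0]
  ],
  "twist": [0,0,0,0,0]
}}

```text
time: 13.85
tool_pos: [408.8, 241.6, 3.8]
tcp_rot: [3.141, 0.002, 3.125]
contact_force: [0.1, 0.3, 0.3]
grip_width: 48.5
finger_force: 30.0
```

Emit:
{"method": "arm_command", "body": {
  "gripper": [44,44,44,44,72],
  "dp": [
    [0,0,0],
    [0,0,0],
    [0,0,0],
    [0,0,0],
    [0,0,0]
  ],
  "twist": [0,0,0,0,0]
}}

```text
time: 14.48
tool_pos: [408.5, 241.3, 3.3]
tcp_rot: [3.141, 0.001, 3.124]
contact_force: [-0.1, -0.3, -0.5]
grip_width: 54.5
finger_force: 0.0
```

Run:
```python
from plan import *
plan([(None,None,None,3.124,72,2),(408,241.5,3,1.553,72),(408,241.5,3,1.553,44,8),(408,241.5,100,1.553,44)])
from h import *
print(get_obs()['grip_width'],get_obs()['finger_force'])
```

```text
[72, 72, 72, 72, 72] [[0.0, 0.0, 0.0], [0.0, 0.0, 0.0], [0.0, 0.0, 0.0], [0.0, 0.0, 0.0], [0.0, 0.0, 0.0]] [0.0, 0.0, 0.95, 0.94, 0.95]
[72, 72, 72, 72, 72] [[0.0, 0.0, 0.0], [0.0, 0.0, 0.0], [0.0, 0.0, 0.0], [0.0, 0.0, 0.0], [0.0, 0.0, 0.0]] [0.95, 0.95, 0.94, 0.95, 0.95]
[72, 72, 72, 72, 72] [[0.0, 0.0, 0.0], [0.0, 0.0, 0.0], [0.0, 0.0, 0.0], [0.0, 0.0, 0.0], [0.0, 0.0, 0.0]] [0.95, 0.94, 0.95, 0.95, 0.95]
[72, 72, 72, 72, 72] [[0.0, 0.0, 0.0], [0.0, 0.0, 0.0], [0.0, 0.0, 0.0], [0.0, 0.0, 0.0], [0.0, 0.0, 0.0]] [0.94, 0.95, 0.95, 0.95, 0.94]
[72, 44, 44, 44, 44] [[0.0, 0.0, 0.0], [0.0, 0.0, 0.0], [0.0, 0.0, 0.0], [0.0, 0.0, 0.0], [0.0, 0.0, 0.0]] [0.95, 0.0, 0.0, 0.0, 0.0]
[44, 44, 44, 44, 44] [[0.0, 0.0, 0.0], [0.0, 0.0, 0.0], [0.0, 0.0, 0.0], [0.0, 0.0, 0.0], [0.0, 0.0, -0.97]] [0.0, 0.0, 0.0, 0.0, 0.0]
[44, 44, 44, 44, 44] [[0.0, 0.0, -0.97], [0.0, 0.0, -0.97], [0.0, 0.0, -0.97], [0, 0, 0], [0, 0, 0]] [0.0, 0.0, 0.0, 0, 0]
7 calls ->  [407.91 241.43 100.     1.55]
54.528497556519156 0.0
```

Emit:
{"method": "arm_command", "body": {
  "gripper": [72,72,72,72,72],
  "dp": [
    [0,0,0],
    [0,0,0],
    [0,0,0],
    [0,0,0],
    [0,0,0]
  ],
  "twist": [0,0,0.95,0.94,0.95]
}}

```text
time: 15.1
tool_pos: [408.2, 241.2, 2.8]
tcp_rot: [-3.141, -0.0, 2.874]
contact_force: [-0.0, 0.4, -0.5]
grip_width: 71.8
finger_force: 0.0
```

Emit:
{"method": "arm_command", "body": {
  "gripper": [72,72,72,72,72],
  "dp": [
    [0,0,0],
    [0,0,0],
    [0,0,0],
    [0,0,0],
    [0,0,0]
  ],
  "twist": [0.95,0.95,0.94,0.95,0.95]
}}

```text
time: 15.72
tool_pos: [408.2, 241.2, 2.8]
tcp_rot: [-3.141, -0.0, 2.46]
contact_force: [1.0, 0.5, -0.3]
grip_width: 72.1
finger_force: 0.0
```

Emit:
{"method": "arm_command", "body": {
  "gripper": [72,72,72,72,72],
  "dp": [
    [0,0,0],
    [0,0,0],
    [0,0,0],
    [0,0,0],
    [0,0,0]
  ],
  "twist": [0.95,0.94,0.95,0.95,0.95]
}}

```text
time: 16.35
tool_pos: [408.1, 241.2, 2.8]
tcp_rot: [-3.141, -0.0, 2.046]
contact_force: [0.7, 0.4, -0.4]
grip_width: 72.2
finger_force: 0.0
```

Emit:
{"method": "arm_command", "body": {
  "gripper": [72,72,72,72,72],
  "dp": [
    [0,0,0],
    [0,0,0],
    [0,0,0],
    [0,0,0],
    [0,0,0]
  ],
  "twist": [0.94,0.95,0.95,0.95,0.94]
}}

```text
time: 16.98
tool_pos: [408.1, 241.1, 2.8]
tcp_rot: [-3.141, 0.0, 1.634]
contact_force: [-0.2, -0.2, -0.3]
grip_width: 72.1
finger_force: 0.0
```

Emit:
{"method": "arm_command", "body": {
  "gripper": [72,44,44,44,44],
  "dp": [
    [0,0,0],
    [0,0,0],
    [0,0,0],
    [0,0,0],
    [0,0,0]
  ],
  "twist": [0.95,0,0,0,0]
}}

```text
time: 17.6
tool_pos: [408.2, 241.2, 2.9]
tcp_rot: [-3.142, -0.0, 1.554]
contact_force: [0.9, -0.3, 1.0]
grip_width: 48.4
finger_force: 30.0
```

Emit:
{"method": "arm_command", "body": {
  "gripper": [44,44,44,44,44],
  "dp": [
    [0,0,0],
    [0,0,0],
    [0,0,0],
    [0,0,0],
    [0,0,-0.97]
  ],
  "twist": [0,0,0,0,0]
}}

```text
time: 18.23
tool_pos: [407.1, 240.7, 26.3]
tcp_rot: [-3.138, 0.001, 1.553]
contact_force: [-1.1, 0.5, -0.9]
grip_width: 48.6
finger_force: 30.0
```

Emit:
{"method": "arm_command", "body": {
  "gripper": [44,44,44,44,44],
  "dp": [
    [0,0,-0.97],
    [0,0,-0.97],
    [0,0,-0.97],
    [0,0,0],
    [0,0,0]
  ],
  "twist": [0,0,0,0,0]
}}

```text
time: 18.85
tool_pos: [407.8, 241.1, 99.3]
tcp_rot: [-3.141, 0.0, 1.554]
contact_force: [-0.7, -0.6, 0.2]
grip_width: 48.4
finger_force: 30.0
```

Run:
```python
from plan import *
plan([(520.3,-27,100,1.553,44,13),(520.3,-27,72,1.553,44,3)])
from h import *
im=capture("top");s=capture("scene"); t=np.hstack([cv2.resize(im[215:300,240:380],None,fx=2.8,fy=2.8),cv2.resize(s[215:300,215:355],None,fx=2.8,fy=2.8)])
cv2.imwrite("pics/p1.png",t[:,:,::-1])
```

```text
[44, 44, 44, 44, 44] [[-0.82, 0.36, 0.0], [-0.82, 0.36, 0.0], [-0.82, 0.36, 0.0], [-0.82, 0.36, 0.0], [-0.82, 0.36, 0.0]] [0.0, 0.0, 0.0, 0.0, 0.0]
[44, 44, 44, 44, 44] [[-0.82, 0.36, 0.0], [-0.82, 0.36, 0.0], [-0.82, 0.36, 0.0], [-0.82, 0.36, 0.0], [-0.82, 0.36, 0.0]] [0.0, 0.0, 0.0, 0.0, 0.0]
[44, 44, 44, 44, 44] [[-0.82, 0.36, 0.0], [-0.82, 0.36, 0.0], [-0.82, 0.36, 0.0], [0.0, 0.0, 0.37], [0.0, 0.0, 0.38]] [0.0, 0.0, 0.0, 0.0, 0.0]
[44, 44, 44, 44, 44] [[0.0, 0.0, 0.37], [0, 0, 0], [0, 0, 0], [0, 0, 0], [0, 0, 0]] [0.0, 0, 0, 0, 0]
4 calls ->  [520.21 -27.09  72.     1.55]
```

View pics/p1.png

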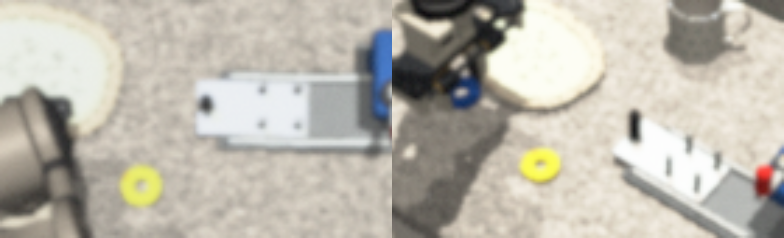

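The blue disc is held (right half, (465,92), under the gripper). The tray is fully out and yellow is free at (140,186) in the left half. I move to above the nest.

Emit:
{"method": "arm_command", "body": {
  "gripper": [44,44,44,44,44],
  "dp": [
    [-0.82,0.36,0],
    [-0.82,0.36,0],
    [-0.82,0.36,0],
    [-0.82,0.36,0],
    [-0.82,0.36,0]
  ],
  "twist": [0,0,0,0,0]
}}

```text
time: 19.58
tool_pos: [451.2, 137.2, 99.0]
tcp_rot: [-3.14, 0.0, 1.554]
contact_force: [-0.5, -0.0, 0.1]
grip_width: 47.9
finger_force: 30.0
```

Emit:
{"method": "arm_command", "body": {
  "gripper": [44,44,44,44,44],
  "dp": [
    [-0.82,0.36,0],
    [-0.82,0.36,0],
    [-0.82,0.36,0],
    [-0.82,0.36,0],
    [-0.82,0.36,0]
  ],
  "twist": [0,0,0,0,0]
}}

```text
time: 20.2
tool_pos: [494.4, 34.0, 98.9]
tcp_rot: [-3.14, -0.0, 1.553]
contact_force: [-0.3, -0.5, -0.7]
grip_width: 48.3
finger_force: 30.0
```

Emit:
{"method": "arm_command", "body": {
  "gripper": [44,44,44,44,44],
  "dp": [
    [-0.82,0.36,0],
    [-0.82,0.36,0],
    [-0.82,0.36,0],
    [0,0,0.37],
    [0,0,0.38]
  ],
  "twist": [0,0,0,0,0]
}}

```text
time: 20.82
tool_pos: [520.0, -26.9, 80.1]
tcp_rot: [-3.14, -0.001, 1.553]
contact_force: [0.1, 0.0, 0.0]
grip_width: 48.5
finger_force: 30.0
```

Emit:
{"method": "arm_command", "body": {
  "gripper": [44,44,44,44,44],
  "dp": [
    [0,0,0.37],
    [0,0,0],
    [0,0,0],
    [0,0,0],
    [0,0,0]
  ],
  "twist": [0,0,0,0,0]
}}

```text
time: 21.45
tool_pos: [520.8, -27.2, 72.3]
tcp_rot: [3.141, 0.0, 1.554]
contact_force: [-0.1, -0.6, -1.3]
grip_width: 48.6
finger_force: 30.0
```

Run:
```python
from h import *
s=capture("scene");t=capture("top");cv2.imwrite("pics/s2f.png",s[:,:,::-1]);cv2.imwrite("pics/t2f.png",t[:,:,::-1])
b=cv2.resize(s[240:310,280:380],None,fx=7.8,fy=7.8,interpolation=cv2.INTER_CUBIC); cv2.imwrite("pics/p2.png",b[:,:,::-1])
print({k:get_obs()[k] for k in("tool_pos","contact_force","grip_width")})
```

```text
{'tool_pos': array([520.75843336, -27.24916821,  72.15441981]), 'contact_force': array([-0.22624573, -0.32559454, -0.86252947]), 'grip_width': 48.19309211098985}
```

View pics/p2.png

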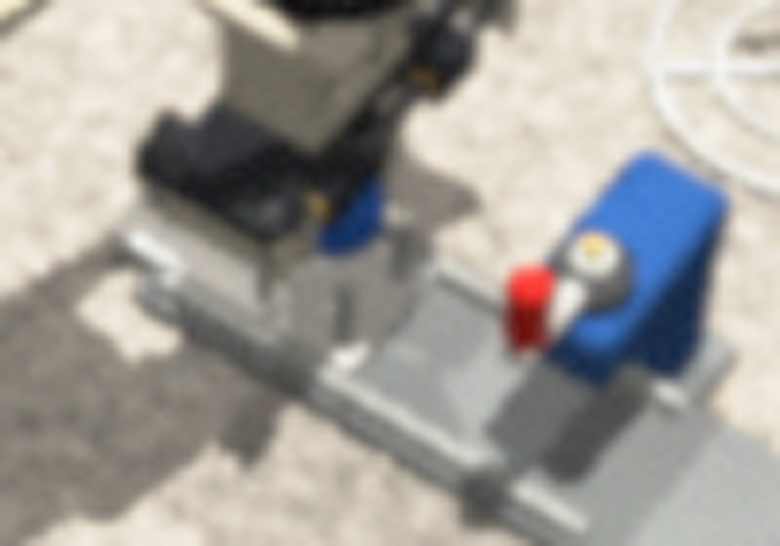

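Emit:
{"method": "arm_command", "body": {
  "gripper": [44,44,44,44,44],
  "dp": [
    [0,-0.02,0.15],
    [0,0,0.15],
    [0,0,0.15],
    [0,0,0.1],
    [0,0,0]
  ],
  "twist": [0,0,0,0,0]
}}

```text
time: 22.18
tool_pos: [520.0, -27.2, 57.9]
tcp_rot: [-3.141, -0.0, 1.554]
contact_force: [0.6, -0.2, 0.2]
grip_width: 48.1
finger_force: 30.0
```

Emit:
{"method": "arm_command", "body": {
  "gripper": [44,44,44,44,44],
  "dp": [
    [0,0,0.1],
    [0,0,0.1],
    [0,0,0.1],
    [0,0,0],
    [0,0,0]
  ],
  "twist": [0,0,0,0,0]
}}

```text
time: 22.8
tool_pos: [520.2, -27.2, 50.7]
tcp_rot: [3.141, -0.0, 1.554]
contact_force: [-0.3, -0.4, -1.0]
grip_width: 48.4
finger_force: 30.0
```

Emit:
{"method": "arm_command", "body": {
  "gripper": [44,44,44,44,44],
  "dp": [
    [0,0,0.25],
    [0,0,0.25],
    [0,0,0.25],
    [0,0,0.2],
    [0,0,0]
  ],
  "twist": [0,0,0,0,0]
}}

```text
time: 23.42
tool_pos: [519.9, -27.1, 26.4]
tcp_rot: [-3.141, -0.0, 1.554]
contact_force: [0.7, 0.1, -1.0]
grip_width: 48.4
finger_force: 30.0
```

Emit:
{"method": "arm_command", "body": {
  "gripper": [60,72,72,72,72],
  "dp": [
    [0,0,0],
    [0,0,0],
    [0,0,-0.5],
    [0,0,-1],
    [0,0,-1]
  ],
  "twist": [0,0,0,0,0]
}}

```text
time: 24.05
tool_pos: [520.3, -27.2, 91.0]
tcp_rot: [3.141, 0.0, 1.554]
contact_force: [-0.4, 0.8, -0.8]
grip_width: 71.8
finger_force: 0.0
```

Run:
```python
from plan import *
json.dump([520.2,-27.09,88.5,1.553],open('st.json','w'))
plan([(428,141,60,1.553,72),(428,141,3,1.553,72),(428,141,3,1.553,44,8)])
```

```text
[72, 72, 72, 72, 72] [[0.95, -0.54, 0.16], [0.95, -0.55, 0.17], [0.95, -0.54, 0.16], [0.95, -0.55, 0.16], [0.95, -0.54, 0.16]] [0.0, 0.0, 0.0, 0.0, 0.0]
[72, 72, 72, 72, 72] [[0.96, -0.54, 0.17], [0.95, -0.55, 0.16], [0.0, 0.0, 0.76], [0.0, 0.0, 0.76], [0.0, 0.0, 0.76]] [0.0, 0.0, 0.0, 0.0, 0.0]
[44, 44, 44, 44, 44] [[0.0, 0.0, 0.0], [0.0, 0.0, 0.0], [0.0, 0.0, 0.0], [0.0, 0.0, 0.0], [0.0, 0.0, 0.0]] [0.0, 0.0, 0.0, 0.0, 0.0]
[44, 44, 44, 44, 44] [[0.0, 0.0, 0.0], [0.0, 0.0, 0.0], [0.0, 0.0, 0.0], [0, 0, 0], [0, 0, 0]] [0.0, 0.0, 0.0, 0, 0]
4 calls ->  [427.93 141.08   3.     1.55]
```

Emit:
{"method": "arm_command", "body": {
  "gripper": [72,72,72,72,72],
  "dp": [
    [0.95,-0.54,0],
    [0.95,-0.55,0],
    [0.95,-0.54,0],
    [0.95,-0.55,0],
    [0.95,-0.54,0]
  ],
  "twist": [0,0,0,0,0]
}}

```text
time: 24.68
tool_pos: [454.1, 93.4, 90.5]
tcp_rot: [3.14, -0.0, 1.553]
contact_force: [1.0, 0.4, -0.6]
grip_width: 71.9
finger_force: 0.0
```

Emit:
{"method": "arm_command", "body": {
  "gripper": [72,72,72,72,72],
  "dp": [
    [0.96,-0.54,0.46],
    [0.95,-0.55,0.5],
    [0,0,0.9],
    [0,0,0.8],
    [0,0,0.8]
  ],
  "twist": [0,0,0,0,0]
}}

```text
time: 25.3
tool_pos: [428.4, 141.2, 3.3]
tcp_rot: [3.14, -0.0, 1.554]
contact_force: [0.4, -0.5, 0.1]
grip_width: 71.9
finger_force: 0.0
```

Emit:
{"method": "arm_command", "body": {
  "gripper": [44,44,44,44,44],
  "dp": [
    [0,0,0],
    [0,0,0],
    [0,0,0],
    [0,0,0],
    [0,0,0]
  ],
  "twist": [0,0,0,0,0]
}}

```text
time: 25.92
tool_pos: [428.5, 141.0, 3.9]
tcp_rot: [3.14, -0.0, 1.553]
contact_force: [-0.5, -0.7, 6.6]
grip_width: 48.4
finger_force: 30.0
```

Run:
```python
from plan import *
json.dump([427.93,141.08,3,1.553],open('st.json','w'))
plan([(None,None,None,1.553,72,2),(428,141,3,3.124,72),(428,141,3,3.124,44,6),(428,141,100,3.124,44),(520.3,-27,100,3.124,44),(520.3,-27,82,3.124,44,3)])
```

```text
[72, 72, 72, 72, 72] [[0.0, 0.0, 0.0], [0.0, 0.0, 0.0], [0.0, 0.0, 0.0], [0.0, 0.0, 0.0], [0.0, 0.0, 0.0]] [0.0, 0.0, -0.95, -0.94, -0.95]
[72, 72, 72, 72, 72] [[0.0, 0.0, 0.0], [0.0, 0.0, 0.0], [0.0, 0.0, 0.0], [0.0, 0.0, 0.0], [0.0, 0.0, 0.0]] [-0.95, -0.95, -0.94, -0.95, -0.95]
[72, 72, 72, 72, 72] [[0.0, 0.0, 0.0], [0.0, 0.0, 0.0], [0.0, 0.0, 0.0], [0.0, 0.0, 0.0], [0.0, 0.0, 0.0]] [-0.95, -0.94, -0.95, -0.95, -0.95]
[72, 72, 72, 72, 72] [[0.0, 0.0, 0.0], [0.0, 0.0, 0.0], [0.0, 0.0, 0.0], [0.0, 0.0, 0.0], [0.0, 0.0, 0.0]] [-0.94, -0.95, -0.95, -0.95, -0.94]
[72, 44, 44, 44, 44] [[0.0, 0.0, 0.0], [0.0, 0.0, 0.0], [0.0, 0.0, 0.0], [0.0, 0.0, 0.0], [0.0, 0.0, 0.0]] [-0.95, 0.0, 0.0, 0.0, 0.0]
[44, 44, 44, 44, 44] [[0.0, 0.0, 0.0], [0.0, 0.0, 0.0], [0.0, 0.0, -0.97], [0.0, 0.0, -0.97], [0.0, 0.0, -0.97]] [0.0, 0.0, 0.0, 0.0, 0.0]
[44, 44, 44, 44, 44] [[0.0, 0.0, -0.97], [-0.54, -0.95, 0.0], [-0.55, -0.95, 0.0], [-0.54, -0.95, 0.0], [-0.55, -0.95, 0.0]] [0.0, 0.0, 0.0, 0.0, 0.0]
[44, 44, 44, 44, 44] [[-0.54, -0.95, 0.0], [-0.55, -0.96, 0.0], [-0.54, -0.95, 0.0], [0.0, 0.0, 0.24], [0.0, 0.0, 0.24]] [0.0, 0.0, 0.0, 0.0, 0.0]
[44, 44, 44, 44, 44] [[0.0, 0.0, 0.24], [0, 0, 0], [0, 0, 0], [0, 0, 0], [0, 0, 0]] [0.0, 0, 0, 0, 0]
9 calls ->  [520.2  -27.09  82.     3.12]
```

Emit:
{"method": "arm_command", "body": {
  "gripper": [72,72,72,72,72],
  "dp": [
    [0,0,0],
    [0,0,0],
    [0,0,0],
    [0,0,0],
    [0,0,0]
  ],
  "twist": [0,0,-0.95,-0.94,-0.95]
}}

```text
time: 26.55
tool_pos: [427.7, 140.9, 2.9]
tcp_rot: [-3.141, -0.0, 1.804]
contact_force: [-0.1, -0.0, -0.9]
grip_width: 72.1
finger_force: 0.0
```

Emit:
{"method": "arm_command", "body": {
  "gripper": [72,72,72,72,72],
  "dp": [
    [0,0,0],
    [0,0,0],
    [0,0,0],
    [0,0,0],
    [0,0,0]
  ],
  "twist": [-0.95,-0.95,-0.94,-0.95,-0.95]
}}

```text
time: 27.18
tool_pos: [427.7, 140.9, 2.9]
tcp_rot: [-3.141, -0.0, 2.218]
contact_force: [-0.0, 0.2, 0.1]
grip_width: 71.8
finger_force: 0.0
```

Emit:
{"method": "arm_command", "body": {
  "gripper": [72,72,72,72,72],
  "dp": [
    [0,0,0],
    [0,0,0],
    [0,0,0],
    [0,0,0],
    [0,0,0]
  ],
  "twist": [-0.95,-0.94,-0.95,-0.95,-0.95]
}}

```text
time: 27.8
tool_pos: [427.7, 140.9, 2.9]
tcp_rot: [-3.142, -0.0, 2.631]
contact_force: [-0.3, 0.1, -1.0]
grip_width: 71.9
finger_force: 0.0
```

Emit:
{"method": "arm_command", "body": {
  "gripper": [72,72,72,72,72],
  "dp": [
    [0,0,0],
    [0,0,0],
    [0,0,0],
    [0,0,0],
    [0,0,0]
  ],
  "twist": [-0.94,-0.95,-0.95,-0.95,-0.94]
}}

```text
time: 28.42
tool_pos: [427.7, 140.9, 2.9]
tcp_rot: [3.142, -0.0, 3.044]
contact_force: [0.1, 0.2, -0.2]
grip_width: 72.0
finger_force: 0.0
```

Emit:
{"method": "arm_command", "body": {
  "gripper": [72,44,44,44,44],
  "dp": [
    [0,0,0],
    [0,0,0],
    [0,0,0],
    [0,0,0],
    [0,0,0]
  ],
  "twist": [-0.95,0,0,0,0]
}}

```text
time: 29.05
tool_pos: [427.7, 140.9, 2.9]
tcp_rot: [3.142, -0.0, 3.124]
contact_force: [-0.5, 0.1, 0.1]
grip_width: 48.5
finger_force: 30.0
```

Emit:
{"method": "arm_command", "body": {
  "gripper": [44,44,44,44,44],
  "dp": [
    [0,0,0],
    [0,0,0],
    [0,0,-0.97],
    [0,0,-0.97],
    [0,0,-0.97]
  ],
  "twist": [0,0,0,0,0]
}}

```text
time: 29.68
tool_pos: [427.6, 140.9, 76.4]
tcp_rot: [3.142, -0.0, 3.124]
contact_force: [0.4, 0.2, -1.3]
grip_width: 49.0
finger_force: 30.0
```

Emit:
{"method": "arm_command", "body": {
  "gripper": [44,44,44,44,44],
  "dp": [
    [0,0,-0.97],
    [-0.54,-0.95,0],
    [-0.55,-0.95,0],
    [-0.54,-0.95,0],
    [-0.55,-0.95,0]
  ],
  "twist": [0,0,0,0,0]
}}

```text
time: 30.3
tool_pos: [480.9, 44.2, 99.9]
tcp_rot: [3.141, -0.0, 3.124]
contact_force: [0.3, -0.0, -0.2]
grip_width: 48.8
finger_force: 30.0
```

Emit:
{"method": "arm_command", "body": {
  "gripper": [44,44,44,44,44],
  "dp": [
    [-0.54,-0.95,0],
    [-0.55,-0.96,0],
    [-0.54,-0.95,0],
    [0,0,0.24],
    [0,0,0.24]
  ],
  "twist": [0,0,0,0,0]
}}

```text
time: 30.92
tool_pos: [519.4, -26.7, 87.3]
tcp_rot: [3.141, -0.001, 3.124]
contact_force: [-0.1, 0.5, -0.1]
grip_width: 48.8
finger_force: 30.0
```

Emit:
{"method": "arm_command", "body": {
  "gripper": [44,44,44,44,44],
  "dp": [
    [0,0,0.24],
    [0,0,0.24],
    [0,0,0],
    [0,0,0],
    [0,0,0]
  ],
  "twist": [0,0,0,0,0]
}}

```text
time: 31.55
tool_pos: [520.3, -27.2, 76.2]
tcp_rot: [3.142, 0.001, 3.124]
contact_force: [-0.1, -0.2, -0.1]
grip_width: 48.7
finger_force: 30.0
```

Run:
```python
from h import *
s=capture("scene");t=capture("top")
b=np.hstack([cv2.resize(s[240:310,280:380],None,fx=4,fy=4,interpolation=cv2.INTER_CUBIC),cv2.resize(t[220:290,290:390],None,fx=4,fy=4,interpolation=cv2.INTER_CUBIC)]); cv2.imwrite("pics/p3.png",b[:,:,::-1])
```

```text
(no output)
```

View pics/p3.png

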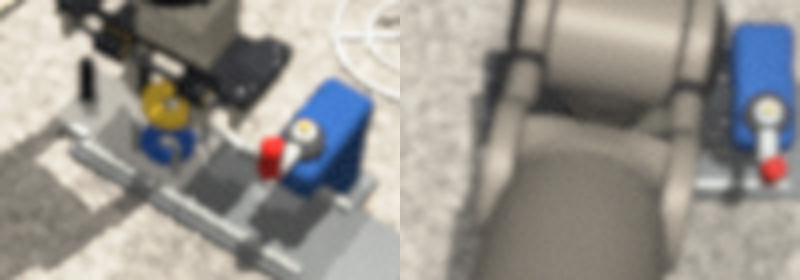

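Blue lies between the pins (left (168,143)), and yellow is held above it (165,105). I lower yellow.

Emit:
{"method": "arm_command", "body": {
  "gripper": [44,44,44,44,44],
  "dp": [
    [0,0,0.2],
    [0,0,0.2],
    [0,0,0.2],
    [0,0,0.2],
    [0,0,0]
  ],
  "twist": [0,0,0,0,0]
}}

```text
time: 32.28
tool_pos: [519.8, -27.2, 55.4]
tcp_rot: [3.141, -0.001, 3.124]
contact_force: [0.9, 0.3, -0.6]
grip_width: 49.1
finger_force: 30.0
```

Emit:
{"method": "arm_command", "body": {
  "gripper": [44,44,44,44,44],
  "dp": [
    [0,0,0.2],
    [0,0,0.2],
    [0,0,0.2],
    [0,0,0.2],
    [0,0,0]
  ],
  "twist": [0,0,0,0,0]
}}

```text
time: 32.9
tool_pos: [519.8, -27.1, 35.5]
tcp_rot: [3.141, -0.001, 3.124]
contact_force: [-0.1, 0.5, 0.5]
grip_width: 48.9
finger_force: 30.0
```

Emit:
{"method": "arm_command", "body": {
  "gripper": [60,72,72,72,72],
  "dp": [
    [0,0,0],
    [0,0,0],
    [0,0,-0.5],
    [0,0,-1],
    [0,0,-1]
  ],
  "twist": [0,0,0,0,0]
}}

```text
time: 33.52
tool_pos: [520.3, -27.3, 100.0]
tcp_rot: [-3.142, 0.001, 3.124]
contact_force: [-0.2, 0.0, -0.2]
grip_width: 72.0
finger_force: 0.0
```

Run:
```python
from plan import *
json.dump([520.2,-27.09,98.5,3.124],open('st.json','w'))
plan([(521.9,62,98.5,3.124,50),(521.9,62,43,3.124,50)])
from h import *
s=capture("scene");t=capture("top")
b=cv2.resize(s[240:310,280:380],None,fx=4,fy=4,interpolation=cv2.INTER_CUBIC); cv2.imwrite("pics/p4.png",b[:,:,::-1])
for lo,hi in(((100,130,60),(130,255,255)),((20,120,80),(35,255,255))): print(blobs(s,lo,hi,(300,250,345,300)))
```

```text
[50, 50, 50, 50, 50] [[0.0, 0.89, 0.0], [0.0, 0.89, 0.0], [0.0, 0.89, 0.0], [-0.01, 0.89, 0.0], [0.0, 0.0, 0.74]] [0.0, 0.0, 0.0, 0.0, 0.0]
[50, 50, 50, 50, 50] [[0.0, 0.0, 0.74], [0.0, 0.0, 0.74], [0, 0, 0], [0, 0, 0], [0, 0, 0]] [0.0, 0.0, 0, 0, 0]
2 calls ->  [522.02  61.89  43.     3.12]
[]
[(np.int32(121), array([321.9, 272.7]), array([315, 267,  15,  12], dtype=int32))]
```

Run:
```python
from plan import *
json.dump([520.2,-27.09,98.5,3.124],open('st.json','w'))
plan([(521.8,62.8,98.5,1.553,60),(521.8,62.8,43,1.553,50),(521.8,62.8,43,1.553,12,6)])
plan([(519.4,-70,43,1.553,12,14),(None,None,43,None,12,2)])
```

```text
[60, 60, 60, 60, 60] [[0.0, 0.19, 0.0], [0.02, 0.19, 0.0], [0.03, 0.18, 0.0], [0.04, 0.19, 0.0], [0.06, 0.18, 0.0]] [0.95, 0.94, 0.95, 0.95, 0.95]
[60, 60, 60, 60, 60] [[0.08, 0.17, 0.0], [0.09, 0.17, 0.0], [0.1, 0.16, 0.0], [0.12, 0.14, 0.0], [0.13, 0.14, 0.0]] [0.94, 0.95, 0.95, 0.95, 0.94]
[60, 60, 60, 60, 60] [[0.14, 0.13, 0.0], [0.15, 0.12, 0.0], [0.16, 0.1, 0.0], [0.16, 0.09, 0.0], [0.18, 0.08, 0.0]] [0.95, 0.95, 0.95, 0.94, 0.95]
[60, 60, 60, 60, 50] [[0.17, 0.06, 0.0], [0.19, 0.05, 0.0], [0.18, 0.03, 0.0], [0.19, 0.01, 0.0], [0.0, 0.0, 0.74]] [0.95, 0.95, 0.94, 0.95, 0.0]
[50, 50, 12, 12, 12] [[0.0, 0.0, 0.74], [0.0, 0.0, 0.74], [0.0, 0.0, 0.0], [0.0, 0.0, 0.0], [0.0, 0.0, 0.0]] [0.0, 0.0, 0.0, 0.0, 0.0]
[12, 12, 12, 12, 12] [[0.0, 0.0, 0.0], [0.0, 0.0, 0.0], [0.0, 0.0, 0.0], [0, 0, 0], [0, 0, 0]] [0.0, 0.0, 0.0, 0, 0]
6 calls ->  [521.72  62.72  43.     1.55]
[12, 12, 12, 12, 12] [[-0.38, 0.0, 0.0], [-0.38, 0.0, 0.0], [-0.38, 0.0, 0.0], [-0.38, 0.0, 0.0], [-0.38, 0.0, 0.0]] [0.0, 0.0, 0.0, 0.0, 0.0]
[12, 12, 12, 12, 12] [[-0.38, 0.0, 0.0], [-0.37, 0.0, 0.0], [-0.38, 0.0, 0.0], [-0.38, 0.0, 0.0], [-0.38, 0.0, 0.0]] [0.0, 0.0, 0.0, 0.0, 0.0]
[12, 12, 12, 12, 12] [[-0.38, 0.0, 0.0], [-0.38, 0.0, 0.0], [-0.38, 0.0, 0.0], [-0.38, 0.0, 0.0], [0.0, 0.0, 0.0]] [0.0, 0.0, 0.0, 0.0, 0.0]
[12, 12, 12, 12, 12] [[0.0, 0.0, 0.0], [0, 0, 0], [0, 0, 0], [0, 0, 0], [0, 0, 0]] [0.0, 0, 0, 0, 0]
4 calls ->  [519.38 -70.01  43.     1.55]
```

Emit:
{"method": "arm_command", "body": {
  "gripper": [60,60,60,60,60],
  "dp": [
    [0,0.19,0],
    [0.02,0.19,0],
    [0.03,0.18,0],
    [0.04,0.19,0],
    [0.06,0.18,0]
  ],
  "twist": [0.95,0.94,0.95,0.95,0.95]
}}

```text
time: 34.25
tool_pos: [520.4, -3.3, 98.2]
tcp_rot: [-3.142, -0.0, 2.708]
contact_force: [0.8, -0.3, 0.8]
grip_width: 59.9
finger_force: 0.0
```

Emit:
{"method": "arm_command", "body": {
  "gripper": [60,60,60,60,60],
  "dp": [
    [0.08,0.17,0],
    [0.09,0.17,0],
    [0.1,0.16,0],
    [0.12,0.14,0],
    [0.13,0.14,0]
  ],
  "twist": [0.94,0.95,0.95,0.95,0.94]
}}

```text
time: 34.88
tool_pos: [520.6, 20.2, 98.2]
tcp_rot: [-3.141, -0.0, 2.295]
contact_force: [-0.7, 0.4, -0.8]
grip_width: 60.1
finger_force: 0.0
```

Emit:
{"method": "arm_command", "body": {
  "gripper": [60,60,60,60,60],
  "dp": [
    [0.14,0.13,0],
    [0.15,0.12,0],
    [0.16,0.1,0],
    [0.16,0.09,0],
    [0.18,0.08,0]
  ],
  "twist": [0.95,0.95,0.95,0.94,0.95]
}}

```text
time: 35.5
tool_pos: [521.1, 44.0, 98.2]
tcp_rot: [-3.141, -0.0, 1.882]
contact_force: [-0.2, 0.6, 0.3]
grip_width: 60.2
finger_force: 0.0
```

Emit:
{"method": "arm_command", "body": {
  "gripper": [60,60,60,60,50],
  "dp": [
    [0.17,0.06,0],
    [0.19,0.05,0],
    [0.18,0.03,0],
    [0.19,0.01,0],
    [0,0,0.74]
  ],
  "twist": [0.95,0.95,0.94,0.95,0]
}}

```text
time: 36.12
tool_pos: [522.5, 62.9, 80.6]
tcp_rot: [3.139, -0.0, 1.553]
contact_force: [-0.4, 0.1, -0.2]
grip_width: 54.2
finger_force: 0.0
```

Emit:
{"method": "arm_command", "body": {
  "gripper": [50,50,12,12,12],
  "dp": [
    [0,0,0.74],
    [0,0,0.74],
    [0,0,0],
    [0,0,0],
    [0,0,0]
  ],
  "twist": [0,0,0,0,0]
}}

```text
time: 36.75
tool_pos: [522.2, 62.6, 43.8]
tcp_rot: [3.14, -0.0, 1.554]
contact_force: [0.0, -0.1, 0.8]
grip_width: 24.2
finger_force: 0.0
```

Emit:
{"method": "arm_command", "body": {
  "gripper": [12,12,12,12,12],
  "dp": [
    [0,0,0],
    [0,0,0],
    [0,0,0],
    [0,0,0],
    [0,0,0]
  ],
  "twist": [0,0,0,0,0]
}}

```text
time: 37.38
tool_pos: [521.9, 62.6, 43.5]
tcp_rot: [3.141, -0.0, 1.554]
contact_force: [-1.6, -0.2, 6.5]
grip_width: 15.4
finger_force: 30.0
```

Emit:
{"method": "arm_command", "body": {
  "gripper": [12,12,12,12,12],
  "dp": [
    [-0.38,0,0],
    [-0.38,0,0],
    [-0.38,0,0],
    [-0.38,0,0],
    [-0.38,0,0]
  ],
  "twist": [0,0,0,0,0]
}}

```text
time: 38.0
tool_pos: [520.8, 15.2, 43.5]
tcp_rot: [3.141, -0.001, 1.554]
contact_force: [-1.7, 1.6, 7.6]
grip_width: 15.4
finger_force: 30.0
```

Emit:
{"method": "arm_command", "body": {
  "gripper": [12,12,12,12,12],
  "dp": [
    [-0.38,0,0],
    [-0.37,0,0],
    [-0.38,0,0],
    [-0.38,0,0],
    [-0.38,0,0]
  ],
  "twist": [0,0,0,0,0]
}}

```text
time: 38.62
tool_pos: [519.6, -32.0, 43.5]
tcp_rot: [-3.141, -0.001, 1.554]
contact_force: [-2.7, 2.3, 7.8]
grip_width: 15.3
finger_force: 30.0
```

Emit:
{"method": "arm_command", "body": {
  "gripper": [12,12,12,12,12],
  "dp": [
    [-0.38,0,0],
    [-0.38,0,0],
    [-0.38,0,0],
    [-0.38,0,0],
    [0,0,0]
  ],
  "twist": [0,0,0,0,0]
}}

```text
time: 39.25
tool_pos: [518.8, -67.4, 43.4]
tcp_rot: [-3.141, -0.005, 1.552]
contact_force: [-1.8, 14.2, 9.0]
grip_width: 15.4
finger_force: 30.0
```

Run:
```python
from h import *
print({k:get_obs()[k] for k in("tool_pos","contact_force","tcp_rot","grip_width")})
s=capture("scene")
cv2.imwrite("pics/p5.png",cv2.resize(s[230:330,280:420],None,fx=5,fy=5,interpolation=cv2.INTER_CUBIC)[:,:,::-1])
```

```text
{'tool_pos': array([518.781648  , -67.35101539,  43.42027058]), 'contact_force': array([-1.83441492, 14.17342295,  9.01482601]), 'tcp_rot': array([-3.14056817, -0.00470552,  1.55226004]), 'grip_width': 15.391522595471722}
```

View pics/p5.png

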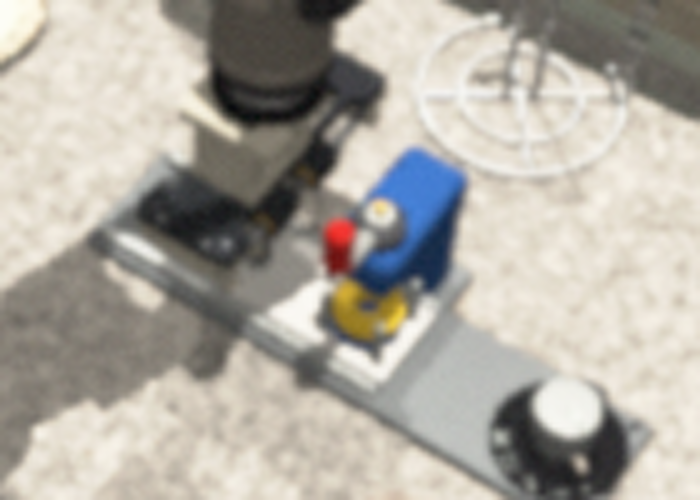

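The tray is home, with yellow under the tap (365,305). The collar's pointer is at (580,460) in this crop. I work out its angle and the move to the collar.

Run:
```python
from h import *
from plan import *
for n,uv,c in(("top",(429.4,259.2),(423.2,253.0)),("scene",(395.3,321.7),None)):
    P=ray(n,uv,28); 
    C=ray(n,c,57) if c else None
    for cc in ([C] if C is not None else [])+[np.array([513.6,-307.4,0])]:
        d=P-cc; a=np.arctan2(d[1],d[0])+0.022   # angle in stand frame; clutch c: direction angle = pi-(c-1)
        print(n,P.round(1),"clutch est",((np.pi-a)%(2*np.pi)-0+1).round(2), np.hypot(*d[:2]).round(1))
json.dump([519.38,-70.01,43,1.553],open('st.json','w'))
plan([(518.9,-68,43,1.553,12,1),(518.9,-67.5,43,1.553,45,2),(518.9,-67.5,200,1.553,80,7),(513.6,-307.4,200,1.553,80,10),(513.6,-307.4,33,1.553,80,8),(None,None,None,None,38,6)])
```

```text
top [ 495.8 -333.1   28. ] clutch est 6.25 31.2
top [ 495.8 -333.1   28. ] clutch est 6.3 31.2
scene [ 500.1 -327.7   28. ] clutch est 6.28 24.4
[12, 45, 45, 80, 80] [[0.08, -0.02, 0.0], [0.01, 0.0, 0.0], [0.01, 0.0, 0.0], [0.0, 0.0, -0.9], [0.0, 0.0, -0.89]] [0.0, 0.0, 0.0, 0.0, 0.0]
[80, 80, 80, 80, 80] [[0.0, 0.0, -0.9], [0.0, 0.0, -0.9], [0.0, 0.0, -0.9], [0.0, 0.0, -0.89], [0.0, 0.0, -0.9]] [0.0, 0.0, 0.0, 0.0, 0.0]
[80, 80, 80, 80, 80] [[-0.96, 0.0, 0.0], [-0.96, -0.01, 0.0], [-0.96, 0.0, 0.0], [-0.96, -0.01, 0.0], [-0.96, 0.0, 0.0]] [0.0, 0.0, 0.0, 0.0, 0.0]
[80, 80, 80, 80, 80] [[-0.96, -0.01, 0.0], [-0.96, 0.0, 0.0], [-0.96, 0.0, 0.0], [-0.96, -0.01, 0.0], [-0.96, 0.0, 0.0]] [0.0, 0.0, 0.0, 0.0, 0.0]
[80, 80, 80, 80, 80] [[0.0, 0.0, 0.84], [0.0, 0.0, 0.83], [0.0, 0.0, 0.84], [0.0, 0.0, 0.83], [0.0, 0.0, 0.84]] [0.0, 0.0, 0.0, 0.0, 0.0]
[80, 80, 80, 38, 38] [[0.0, 0.0, 0.83], [0.0, 0.0, 0.84], [0.0, 0.0, 0.83], [0.0, 0.0, 0.0], [0.0, 0.0, 0.0]] [0.0, 0.0, 0.0, 0.0, 0.0]
[38, 38, 38, 38, 38] [[0.0, 0.0, 0.0], [0.0, 0.0, 0.0], [0.0, 0.0, 0.0], [0.0, 0.0, 0.0], [0, 0, 0]] [0.0, 0.0, 0.0, 0.0, 0]
7 calls ->  [ 513.65 -307.45   33.      1.55]
```

Emit:
{"method": "arm_command", "body": {
  "gripper": [12,45,45,80,80],
  "dp": [
    [0.08,-0.02,0],
    [0.01,0,0],
    [0.01,0,0],
    [0,0,-0.9],
    [0,0,-0.89]
  ],
  "twist": [0,0,0,0,0]
}}

```text
time: 39.92
tool_pos: [518.7, -67.8, 87.8]
tcp_rot: [-3.141, -0.0, 1.553]
contact_force: [0.1, -0.1, 0.1]
grip_width: 50.4
finger_force: 0.0
```

Emit:
{"method": "arm_command", "body": {
  "gripper": [80,80,80,80,80],
  "dp": [
    [0,0,-0.9],
    [0,0,-0.9],
    [0,0,-0.9],
    [0,0,-0.89],
    [0,0,-0.9]
  ],
  "twist": [0,0,0,0,0]
}}

```text
time: 40.55
tool_pos: [518.8, -67.8, 200.5]
tcp_rot: [-3.141, -0.0, 1.553]
contact_force: [-0.3, 0.1, 0.1]
grip_width: 80.2
finger_force: 0.0
```

Emit:
{"method": "arm_command", "body": {
  "gripper": [80,80,80,80,80],
  "dp": [
    [-0.96,0,0],
    [-0.96,-0.01,0],
    [-0.96,0,0],
    [-0.96,-0.01,0],
    [-0.96,0,0]
  ],
  "twist": [0,0,0,0,0]
}}

```text
time: 41.18
tool_pos: [516.1, -188.6, 199.7]
tcp_rot: [-3.141, -0.0, 1.553]
contact_force: [0.5, -0.5, -1.0]
grip_width: 79.8
finger_force: 0.0
```

Emit:
{"method": "arm_command", "body": {
  "gripper": [80,80,80,80,80],
  "dp": [
    [-0.96,-0.01,0],
    [-0.96,0,0],
    [-0.96,0,0],
    [-0.96,-0.01,0],
    [-0.96,0,0]
  ],
  "twist": [0,0,0,0,0]
}}

```text
time: 41.8
tool_pos: [513.7, -309.2, 199.9]
tcp_rot: [3.142, -0.0, 1.553]
contact_force: [0.3, -0.4, 0.7]
grip_width: 79.7
finger_force: 0.0
```

Emit:
{"method": "arm_command", "body": {
  "gripper": [80,80,80,80,80],
  "dp": [
    [0,0,0.84],
    [0,0,0.83],
    [0,0,0.84],
    [0,0,0.83],
    [0,0,0.84]
  ],
  "twist": [0,0,0,0,0]
}}

```text
time: 42.42
tool_pos: [513.8, -308.4, 94.7]
tcp_rot: [3.141, 0.0, 1.553]
contact_force: [-0.1, 0.5, 0.3]
grip_width: 79.9
finger_force: 0.0
```

Emit:
{"method": "arm_command", "body": {
  "gripper": [80,80,80,60,50],
  "dp": [
    [0,0,0.83],
    [0,0,0.84],
    [0,0,0.83],
    [0,0,0],
    [0,0,0]
  ],
  "twist": [0,0,0,0,0]
}}

```text
time: 43.05
tool_pos: [514.1, -308.3, 33.5]
tcp_rot: [3.141, 0.0, 1.553]
contact_force: [0.5, 0.0, 0.4]
grip_width: 64.2
finger_force: 0.0
```

Emit:
{"method": "arm_command", "body": {
  "gripper": [38,38,38,38,38],
  "dp": [
    [0,0,0],
    [0,0,0],
    [0,0,0],
    [0,0,0],
    [0,0,0]
  ],
  "twist": [0,0,0,0,0]
}}

```text
time: 43.68
tool_pos: [513.1, -307.8, 33.7]
tcp_rot: [-3.141, 0.0, 1.554]
contact_force: [-5.5, 0.0, 5.9]
grip_width: 43.3
finger_force: 30.0
```

Emit:
{"method": "arm_command", "body": {
  "gripper": [38,38,38,38,38],
  "dp": [
    [0,-0.04,0],
    [0,0,0],
    [0,0,0],
    [0,0,0],
    [0,0,0]
  ],
  "twist": [0.5,0.9,0.9,0.9,0.9]
}}

```text
time: 44.3
tool_pos: [512.8, -307.8, 33.7]
tcp_rot: [3.141, 0.0, 1.193]
contact_force: [-2.8, -0.5, 5.2]
grip_width: 43.7
finger_force: 30.0
```

Emit:
{"method": "arm_command", "body": {
  "gripper": [38,38,38,38,38],
  "dp": [
    [0,0,0],
    [0,0,0],
    [0,0,0],
    [0,0,0],
    [0,0,0]
  ],
  "twist": [0.9,0.9,0.9,0.9,0.9]
}}

```text
time: 44.92
tool_pos: [512.7, -307.6, 33.7]
tcp_rot: [3.141, 0.0, 0.801]
contact_force: [-3.9, 0.6, 4.6]
grip_width: 43.1
finger_force: 30.0
```

Emit:
{"method": "arm_command", "body": {
  "gripper": [38,38,38,38,38],
  "dp": [
    [0,0,0],
    [0,0,0],
    [0,0,0],
    [0,0,0],
    [0,0,0]
  ],
  "twist": [0.9,0.9,0.9,0.9,0.9]
}}

```text
time: 45.55
tool_pos: [512.5, -307.4, 33.7]
tcp_rot: [-3.141, 0.0, 0.408]
contact_force: [-3.4, 1.7, 5.4]
grip_width: 43.5
finger_force: 30.0
```

Emit:
{"method": "arm_command", "body": {
  "gripper": [38,38,38,38,38],
  "dp": [
    [0,0,0],
    [0,0,0],
    [0,0,0],
    [0,0,0],
    [0,0,0]
  ],
  "twist": [0.9,0.9,0.9,0.9,0.5]
}}

```text
time: 46.18
tool_pos: [512.5, -307.2, 33.7]
tcp_rot: [-3.141, 0.0, 0.051]
contact_force: [-3.4, 2.3, 5.6]
grip_width: 43.6
finger_force: 30.0
```

Emit:
{"method": "arm_command", "body": {
  "gripper": [38,38,38,60,72],
  "dp": [
    [0,0,0],
    [0,0,0],
    [0,0,0],
    [0,0,0],
    [0,0,0]
  ],
  "twist": [0,0,0,0,0]
}}

```text
time: 46.8
tool_pos: [513.1, -307.6, 33.0]
tcp_rot: [3.141, -0.001, 0.052]
contact_force: [0.2, -0.3, 0.1]
grip_width: 58.8
finger_force: 0.0
```

Emit:
{"method": "arm_command", "body": {
  "gripper": [72,72,72,72,72],
  "dp": [
    [0,0,0],
    [0,0,-1],
    [0,0,-1],
    [0,0,-1],
    [0,0,-1]
  ],
  "twist": [0,0,0,0,0]
}}

```text
time: 47.42
tool_pos: [512.8, -307.5, 133.6]
tcp_rot: [-3.141, -0.0, 0.053]
contact_force: [-0.4, -0.7, 1.1]
grip_width: 71.9
finger_force: 0.0
```

Emit:
{"method": "arm_command", "body": {
  "gripper": [60,60,60,60,60],
  "dp": [
    [0,0,-1],
    [0,0,-1],
    [0,0,-1],
    [0,0,0],
    [0,0,0]
  ],
  "twist": [0,0,0,0,0]
}}

```text
time: 48.05
tool_pos: [512.4, -307.3, 206.8]
tcp_rot: [-3.14, 0.001, 0.053]
contact_force: [-0.7, 0.7, -1.4]
grip_width: 60.0
finger_force: 0.0
```

Run:
```python
from h import *
print({k:get_obs()[k] for k in("tool_pos","contact_force","tcp_rot","joint_positions")})
s=capture("scene");t=capture("top")
a=cv2.resize(s[270:340,350:430],None,fx=5,fy=5,interpolation=cv2.INTER_CUBIC);b=cv2.resize(t[220:290,380:460],None,fx=5,fy=5,interpolation=cv2.INTER_CUBIC)
cv2.imwrite("pics/p6.png",np.hstack([a,b])[:,:,::-1])
```

```text
{'tool_pos': array([ 512.37718892, -307.2579331 ,  206.82379581]), 'contact_force': array([-0.6901578 ,  0.74575209, -1.35022503]), 'tcp_rot': array([-3.14048383e+00,  1.11405707e-03,  5.25832324e-02]), 'joint_positions': array([-6.68459597e-01,  4.91412575e-01,  1.34437801e+00,  1.00875860e-04,
        1.30737087e+00,  8.49727772e-01])}
```

View pics/p6.png

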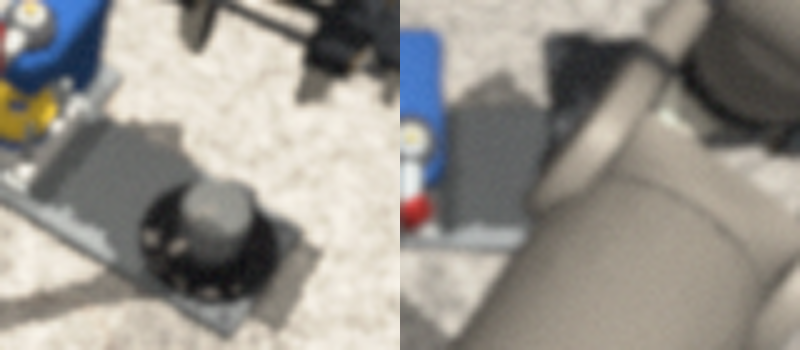

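Run:
```python
from h import *
from plan import *
for c in(0.5,1.0,1.5,2.0):
    a=np.pi-(c-1)-0.022; P=[512.8+27*np.cos(a),-307.4+27*np.sin(a),28]; u=proj("scene",P); print(c,((u-[350,270])*5).round())
u=proj("scene",[512.8,-307.4,57]);print("top centre",((u-[350,270])*5).round())
json.dump([512.65,-307.45,208,0.052],open('st.json','w'))
plan([(466.9,-156.3,208,0.052,50),(466.9,-156.3,148,0.052,50,4),(None,None,None,None,14,7)])
```

```text
0.5 [207. 265.]
1.0 [187. 258.]
1.5 [172. 244.]
2.0 [166. 227.]
top centre [214. 205.]
[50, 50, 50, 50, 50] [[-0.22, -0.88, 0.0], [-0.21, -0.87, 0.0], [-0.22, -0.88, 0.0], [-0.21, -0.87, 0.0], [-0.22, -0.88, 0.0]] [0.0, 0.0, 0.0, 0.0, 0.0]
[50, 50, 50, 50, 50] [[-0.22, -0.88, 0.0], [-0.21, -0.87, 0.0], [0.0, 0.0, 0.6], [0.0, 0.0, 0.6], [0.0, 0.0, 0.6]] [0.0, 0.0, 0.0, 0.0, 0.0]
[50, 14, 14, 14, 14] [[0.0, 0.0, 0.6], [0.0, 0.0, 0.0], [0.0, 0.0, 0.0], [0.0, 0.0, 0.0], [0.0, 0.0, 0.0]] [0.0, 0.0, 0.0, 0.0, 0.0]
[14, 14, 14, 14, 14] [[0.0, 0.0, 0.0], [0.0, 0.0, 0.0], [0.0, 0.0, 0.0], [0, 0, 0], [0, 0, 0]] [0.0, 0.0, 0.0, 0, 0]
4 calls ->  [ 4.6699e+02 -1.5637e+02  1.4800e+02  5.0000e-02]
```

The pointer at (178,245) matches the 4-dot position (172,244). Now the crank handle.

Emit:
{"method": "arm_command", "body": {
  "gripper": [50,50,50,50,50],
  "dp": [
    [-0.22,-0.88,0],
    [-0.21,-0.87,0],
    [-0.22,-0.88,0],
    [-0.21,-0.87,0],
    [-0.22,-0.88,0]
  ],
  "twist": [0,0,0,0,0]
}}

```text
time: 48.78
tool_pos: [479.4, -198.8, 206.9]
tcp_rot: [-3.14, 0.001, 0.052]
contact_force: [1.1, -0.3, 0.1]
grip_width: 49.8
finger_force: 0.0
```

Emit:
{"method": "arm_command", "body": {
  "gripper": [50,50,50,50,50],
  "dp": [
    [-0.22,-0.88,0],
    [-0.21,-0.87,0],
    [0,0,0.6],
    [0,0,0.6],
    [0,0,0.6]
  ],
  "twist": [0,0,0,0,0]
}}

```text
time: 49.4
tool_pos: [466.7, -155.9, 162.1]
tcp_rot: [-3.141, 0.0, 0.053]
contact_force: [-0.6, -1.1, -0.3]
grip_width: 49.9
finger_force: 0.0
```

Emit:
{"method": "arm_command", "body": {
  "gripper": [50,14,14,14,14],
  "dp": [
    [0,0,0.6],
    [0,0,0],
    [0,0,0],
    [0,0,0],
    [0,0,0]
  ],
  "twist": [0,0,0,0,0]
}}

```text
time: 50.02
tool_pos: [467.2, -156.2, 148.5]
tcp_rot: [-3.141, -0.001, 0.052]
contact_force: [-0.9, 1.8, 1.8]
grip_width: 19.2
finger_force: 30.0
```

Emit:
{"method": "arm_command", "body": {
  "gripper": [14,14,14,14,14],
  "dp": [
    [0,0,0],
    [0,0,0],
    [0,0,0],
    [0,0,0],
    [0,0,0]
  ],
  "twist": [0,0,0,0,0]
}}

```text
time: 50.65
tool_pos: [467.2, -156.2, 148.3]
tcp_rot: [-3.141, -0.001, 0.053]
contact_force: [-0.6, 3.6, 5.1]
grip_width: 19.2
finger_force: 30.0
```

```bash
cat > crank.py <<'E'
from plan import *
import sys
C=(516.9,-157.4)
def go(seq,th0,step=0.3,r=50.,grip=14):
    th=th0
    for t in seq:
        n=int(np.ceil(abs(t-th)/step)); w=[]
        for k in range(1,n+1):
            a=np.pi-0.022-(th+(t-th)*k/n); w.append((C[0]+r*np.cos(a),C[1]+r*np.sin(a),None,None,grip,1))
        print("to",t); plan(w); th=t
if __name__=="__main__": go([float(x) for x in sys.argv[2:]],float(sys.argv[1]))
E
python3 crank.py 0 3.2 1.6
```

```text
to 3.2
[14, 14, 14, 14, 14] [[0.12, -0.57, 0.0], [0.29, -0.5, 0.0], [0.41, -0.41, 0.0], [0.52, -0.27, 0.0], [0.57, -0.1, 0.0]] [0.0, 0.0, 0.0, 0.0, 0.0]
[14, 14, 14, 14, 14] [[0.57, 0.06, 0.0], [0.54, 0.22, 0.0], [0.45, 0.37, 0.0], [0.32, 0.48, 0.0], [0.18, 0.55, 0.0]] [0.0, 0.0, 0.0, 0.0, 0.0]
[14, 14, 14, 14, 14] [[0.0, 0.58, 0.0], [0, 0, 0], [0, 0, 0], [0, 0, 0], [0, 0, 0]] [0.0, 0, 0, 0, 0]
3 calls ->  [ 5.6663e+02 -1.6145e+02  1.4800e+02  5.0000e-02]
to 1.6
[14, 14, 14, 14, 14] [[0.0, -0.53, 0.0], [-0.14, -0.52, 0.0], [-0.27, -0.45, 0.0], [-0.38, -0.37, 0.0], [-0.47, -0.26, 0.0]] [0.0, 0.0, 0.0, 0.0, 0.0]
[14, 14, 14, 14, 14] [[-0.51, -0.12, 0.0], [0, 0, 0], [0, 0, 0], [0, 0, 0], [0, 0, 0]] [0.0, 0, 0, 0, 0]
2 calls ->  [ 5.1952e+02 -1.0757e+02  1.4800e+02  5.0000e-02]
```

Emit:
{"method": "arm_command", "body": {
  "gripper": [14,14,14,14,14],
  "dp": [
    [0.12,-0.57,0],
    [0.29,-0.5,0],
    [0.41,-0.41,0],
    [0.52,-0.27,0],
    [0.57,-0.1,0]
  ],
  "twist": [0,0,0,0,0]
}}

```text
time: 51.28
tool_pos: [512.0, -107.4, 148.4]
tcp_rot: [3.142, 0.001, 0.053]
contact_force: [-3.4, -1.5, 5.9]
grip_width: 19.2
finger_force: 30.0
```

Emit:
{"method": "arm_command", "body": {
  "gripper": [14,14,14,14,14],
  "dp": [
    [0.57,0.06,0],
    [0.54,0.22,0],
    [0.45,0.37,0],
    [0.32,0.48,0],
    [0.18,0.55,0]
  ],
  "twist": [0,0,0,0,0]
}}

```text
time: 51.9
tool_pos: [566.4, -146.9, 148.3]
tcp_rot: [-3.141, -0.0, 0.053]
contact_force: [-4.1, 2.0, 5.9]
grip_width: 18.9
finger_force: 30.0
```

Emit:
{"method": "arm_command", "body": {
  "gripper": [14,14,14,14,14],
  "dp": [
    [0,0.58,0],
    [0,0,0],
    [0,0,0],
    [0,0,0],
    [0,0,0]
  ],
  "twist": [0,0,0,0,0]
}}

```text
time: 52.52
tool_pos: [567.1, -161.9, 148.4]
tcp_rot: [3.14, -0.001, 0.053]
contact_force: [0.5, -3.8, 6.2]
grip_width: 18.9
finger_force: 30.0
```

Run:
```python
from h import *
s=capture("scene")
cv2.imwrite("pics/p7.png",cv2.resize(s[230:330,310:420],None,fx=5,fy=5,interpolation=cv2.INTER_CUBIC)[:,:,::-1])
```

```text
(no output)
```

View pics/p7.png

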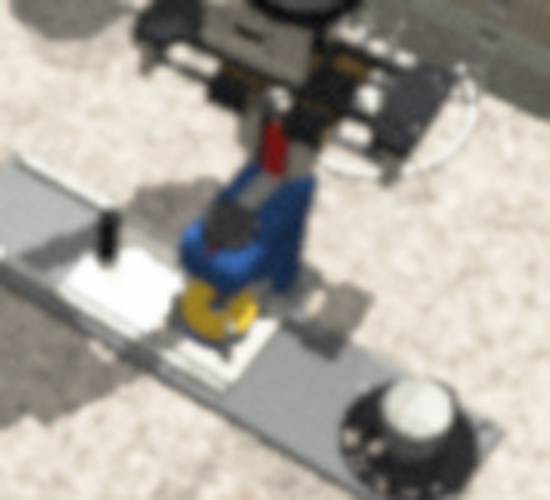

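The crank is half a turn on (the red handle at (275,145), beyond the head), with the tray still home. I run the rest of the pattern.

```bash
python3 crank.py 1.6 4.75 3.15
```

```text
to 4.75
[14, 14, 14, 14, 14] [[0.55, 0.13, 0.0], [0.49, 0.29, 0.0], [0.39, 0.42, 0.0], [0.26, 0.51, 0.0], [0.1, 0.56, 0.0]] [0.0, 0.0, 0.0, 0.0, 0.0]
[14, 14, 14, 14, 14] [[-0.06, 0.57, 0.0], [-0.22, 0.53, 0.0], [-0.36, 0.44, 0.0], [-0.47, 0.33, 0.0], [-0.54, 0.17, 0.0]] [0.0, 0.0, 0.0, 0.0, 0.0]
[14, 14, 14, 14, 14] [[-0.57, 0.02, 0.0], [0, 0, 0], [0, 0, 0], [0, 0, 0], [0, 0, 0]] [0.0, 0, 0, 0, 0]
3 calls ->  [ 5.1394e+02 -2.0725e+02  1.4800e+02  5.0000e-02]
to 3.15
[14, 14, 14, 14, 14] [[0.53, -0.01, 0.0], [0.51, -0.15, 0.0], [0.45, -0.28, 0.0], [0.36, -0.39, 0.0], [0.25, -0.47, 0.0]] [0.0, 0.0, 0.0, 0.0, 0.0]
[14, 14, 14, 14, 14] [[0.11, -0.52, 0.0], [0, 0, 0], [0, 0, 0], [0, 0, 0], [0, 0, 0]] [0.0, 0, 0, 0, 0]
2 calls ->  [ 5.6675e+02 -1.5894e+02  1.4800e+02  5.0000e-02]
```

Emit:
{"method": "arm_command", "body": {
  "gripper": [14,14,14,14,14],
  "dp": [
    [0,-0.53,0],
    [-0.14,-0.52,0],
    [-0.27,-0.45,0],
    [-0.38,-0.37,0],
    [-0.47,-0.26,0]
  ],
  "twist": [0,0,0,0,0]
}}

```text
time: 53.2
tool_pos: [532.7, -109.4, 148.3]
tcp_rot: [3.141, -0.002, 0.053]
contact_force: [2.1, -5.2, 4.6]
grip_width: 18.8
finger_force: 30.0
```

Emit:
{"method": "arm_command", "body": {
  "gripper": [14,14,14,14,14],
  "dp": [
    [-0.51,-0.12,0],
    [0,0,0],
    [0,0,0],
    [0,0,0],
    [0,0,0]
  ],
  "twist": [0,0,0,0,0]
}}

```text
time: 53.82
tool_pos: [518.6, -107.1, 148.2]
tcp_rot: [-3.141, 0.002, 0.053]
contact_force: [-2.2, -0.7, 8.3]
grip_width: 18.9
finger_force: 30.0
```

Emit:
{"method": "arm_command", "body": {
  "gripper": [14,14,14,14,14],
  "dp": [
    [0.55,0.13,0],
    [0.49,0.29,0],
    [0.39,0.42,0],
    [0.26,0.51,0],
    [0.1,0.56,0]
  ],
  "twist": [0,0,0,0,0]
}}

```text
time: 54.45
tool_pos: [567.0, -151.5, 148.3]
tcp_rot: [-3.139, -0.001, 0.053]
contact_force: [0.7, 3.5, 7.8]
grip_width: 19.1
finger_force: 30.0
```

Emit:
{"method": "arm_command", "body": {
  "gripper": [14,14,14,14,14],
  "dp": [
    [-0.06,0.57,0],
    [-0.22,0.53,0],
    [-0.36,0.44,0],
    [-0.47,0.33,0],
    [-0.54,0.17,0]
  ],
  "twist": [0,0,0,0,0]
}}

```text
time: 55.08
tool_pos: [528.7, -206.0, 148.3]
tcp_rot: [-3.142, -0.002, 0.052]
contact_force: [2.7, -0.4, 6.9]
grip_width: 18.9
finger_force: 30.0
```

Emit:
{"method": "arm_command", "body": {
  "gripper": [14,14,14,14,14],
  "dp": [
    [-0.57,0.02,0],
    [0,0,0],
    [0,0,0],
    [0,0,0],
    [0,0,0]
  ],
  "twist": [0,0,0,0,0]
}}

```text
time: 55.7
tool_pos: [513.1, -207.1, 148.3]
tcp_rot: [-3.141, 0.001, 0.053]
contact_force: [-2.5, -2.1, 8.1]
grip_width: 19.3
finger_force: 30.0
```

Emit:
{"method": "arm_command", "body": {
  "gripper": [14,14,14,14,14],
  "dp": [
    [0.53,-0.01,0],
    [0.51,-0.15,0],
    [0.45,-0.28,0],
    [0.36,-0.39,0],
    [0.25,-0.47,0]
  ],
  "twist": [0,0,0,0,0]
}}

```text
time: 56.32
tool_pos: [565.1, -172.3, 148.3]
tcp_rot: [3.141, -0.001, 0.052]
contact_force: [-0.6, -3.4, 6.4]
grip_width: 18.8
finger_force: 30.0
```

Emit:
{"method": "arm_command", "body": {
  "gripper": [14,14,14,14,14],
  "dp": [
    [0.11,-0.52,0],
    [0,0,0],
    [0,0,0],
    [0,0,0],
    [0,0,0]
  ],
  "twist": [0,0,0,0,0]
}}

```text
time: 56.95
tool_pos: [567.3, -157.5, 148.4]
tcp_rot: [-3.14, -0.002, 0.053]
contact_force: [4.1, 2.4, 6.7]
grip_width: 18.9
finger_force: 30.0
```

```bash
python3 crank.py 3.15 6.3 -0.03; python3 -c "
from h import *
print(get_obs()['grip_width'],get_obs()['tool_pos'])"
```

```text
to 6.3
[14, 14, 14, 14, 14] [[-0.12, 0.56, 0.0], [-0.28, 0.49, 0.0], [-0.41, 0.4, 0.0], [-0.51, 0.27, 0.0], [-0.56, 0.11, 0.0]] [0.0, 0.0, 0.0, 0.0, 0.0]
[14, 14, 14, 14, 14] [[-0.56, -0.05, 0.0], [-0.54, -0.21, 0.0], [-0.45, -0.35, 0.0], [-0.33, -0.46, 0.0], [-0.19, -0.54, 0.0]] [0.0, 0.0, 0.0, 0.0, 0.0]
[14, 14, 14, 14, 14] [[-0.03, -0.57, 0.0], [0, 0, 0], [0, 0, 0], [0, 0, 0], [0, 0, 0]] [0.0, 0, 0, 0, 0]
3 calls ->  [ 4.6693e+02 -1.5537e+02  1.4800e+02  5.0000e-02]
to -0.03
[14, 14, 14, 14, 14] [[0.03, 0.58, 0.0], [0.19, 0.54, 0.0], [0.34, 0.46, 0.0], [0.45, 0.35, 0.0], [0.54, 0.21, 0.0]] [0.0, 0.0, 0.0, 0.0, 0.0]
[14, 14, 14, 14, 14] [[0.57, 0.04, 0.0], [0.56, -0.12, 0.0], [0.51, -0.27, 0.0], [0.4, -0.41, 0.0], [0.28, -0.5, 0.0]] [0.0, 0.0, 0.0, 0.0, 0.0]
[14, 14, 14, 14, 14] [[0.12, -0.56, 0.0], [-0.05, -0.57, 0.0], [-0.2, -0.54, 0.0], [-0.35, -0.45, 0.0], [-0.46, -0.34, 0.0]] [0.0, 0.0, 0.0, 0.0, 0.0]
[14, 14, 14, 14, 14] [[-0.54, -0.2, 0.0], [-0.57, -0.03, 0.0], [-0.56, 0.13, 0.0], [-0.5, 0.29, 0.0], [-0.4, 0.41, 0.0]] [0.0, 0.0, 0.0, 0.0, 0.0]
[14, 14, 14, 14, 14] [[-0.26, 0.51, 0.0], [-0.11, 0.57, 0.0], [0, 0, 0], [0, 0, 0], [0, 0, 0]] [0.0, 0.0, 0, 0, 0]
5 calls ->  [ 4.6681e+02 -1.5788e+02  1.4800e+02  5.0000e-02]
18.932300878998845 [ 567.27910912 -157.54290517  148.39338868]
```

Emit:
{"method": "arm_command", "body": {
  "gripper": [14,14,14,14,14],
  "dp": [
    [-0.12,0.56,0],
    [-0.28,0.49,0],
    [-0.41,0.4,0],
    [-0.51,0.27,0],
    [-0.56,0.11,0]
  ],
  "twist": [0,0,0,0,0]
}}

```text
time: 57.58
tool_pos: [522.7, -207.0, 148.3]
tcp_rot: [-3.142, -0.002, 0.052]
contact_force: [3.4, 1.3, 5.8]
grip_width: 19.1
finger_force: 30.0
```

Emit:
{"method": "arm_command", "body": {
  "gripper": [14,14,14,14,14],
  "dp": [
    [-0.56,-0.05,0],
    [-0.54,-0.21,0],
    [-0.45,-0.35,0],
    [-0.33,-0.46,0],
    [-0.19,-0.54,0]
  ],
  "twist": [0,0,0,0,0]
}}

```text
time: 58.2
tool_pos: [468.5, -169.4, 148.3]
tcp_rot: [3.141, -0.001, 0.052]
contact_force: [5.3, -1.0, 4.6]
grip_width: 19.0
finger_force: 30.0
```

Emit:
{"method": "arm_command", "body": {
  "gripper": [14,14,14,14,14],
  "dp": [
    [-0.03,-0.57,0],
    [0,0,0],
    [0,0,0],
    [0,0,0],
    [0,0,0]
  ],
  "twist": [0,0,0,0,0]
}}

```text
time: 58.82
tool_pos: [467.1, -154.5, 148.2]
tcp_rot: [-3.14, -0.0, 0.053]
contact_force: [2.1, 2.6, 8.0]
grip_width: 19.2
finger_force: 30.0
```

Run:
```python
from h import *
s=capture("scene")
cv2.imwrite("pics/p8.png",cv2.resize(s[230:330,310:420],None,fx=5,fy=5,interpolation=cv2.INTER_CUBIC)[:,:,::-1])
```

```text
(no output)
```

View pics/p8.png

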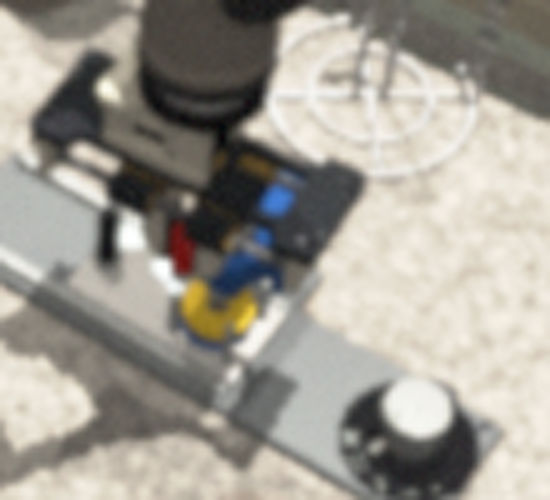

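The crank is back over -x after a whole turn, and the post is unmoved at (108,238). I wind it back up.

Emit:
{"method": "arm_command", "body": {
  "gripper": [14,14,14,14,14],
  "dp": [
    [0.03,0.58,0],
    [0.19,0.54,0],
    [0.34,0.46,0],
    [0.45,0.35,0],
    [0.54,0.21,0]
  ],
  "twist": [0,0,0,0,0]
}}

```text
time: 59.5
tool_pos: [507.6, -206.5, 148.1]
tcp_rot: [-3.14, 0.003, 0.052]
contact_force: [-2.8, 2.6, 10.1]
grip_width: 19.0
finger_force: 30.0
```

Emit:
{"method": "arm_command", "body": {
  "gripper": [14,14,14,14,14],
  "dp": [
    [0.57,0.04,0],
    [0.56,-0.12,0],
    [0.51,-0.27,0],
    [0.4,-0.41,0],
    [0.28,-0.5,0]
  ],
  "twist": [0,0,0,0,0]
}}

```text
time: 60.12
tool_pos: [564.9, -172.8, 148.3]
tcp_rot: [3.141, 0.0, 0.052]
contact_force: [-0.8, -2.4, 7.9]
grip_width: 19.1
finger_force: 30.0
```

Emit:
{"method": "arm_command", "body": {
  "gripper": [14,14,14,14,14],
  "dp": [
    [0.12,-0.56,0],
    [-0.05,-0.57,0],
    [-0.2,-0.54,0],
    [-0.35,-0.45,0],
    [-0.46,-0.34,0]
  ],
  "twist": [0,0,0,0,0]
}}

```text
time: 60.75
tool_pos: [538.5, -111.8, 148.3]
tcp_rot: [3.141, -0.002, 0.053]
contact_force: [2.4, -4.0, 5.8]
grip_width: 19.0
finger_force: 30.0
```

Emit:
{"method": "arm_command", "body": {
  "gripper": [14,14,14,14,14],
  "dp": [
    [-0.54,-0.2,0],
    [-0.57,-0.03,0],
    [-0.56,0.13,0],
    [-0.5,0.29,0],
    [-0.4,0.41,0]
  ],
  "twist": [0,0,0,0,0]
}}

```text
time: 61.38
tool_pos: [475.0, -130.1, 148.3]
tcp_rot: [-3.141, -0.002, 0.053]
contact_force: [7.0, -0.7, 3.4]
grip_width: 19.3
finger_force: 30.0
```

Emit:
{"method": "arm_command", "body": {
  "gripper": [14,14,14,14,14],
  "dp": [
    [-0.26,0.51,0],
    [-0.11,0.57,0],
    [0,0,0],
    [0,0,0],
    [0,0,0]
  ],
  "twist": [0,0,0,0,0]
}}

```text
time: 62.0
tool_pos: [467.0, -156.4, 148.2]
tcp_rot: [-3.139, -0.001, 0.053]
contact_force: [2.3, 5.1, 8.1]
grip_width: 19.1
finger_force: 30.0
```

Run:
```python
from plan import *
json.dump([466.81,-157.88,148,0.052],open('st.json','w'))
# release, up, over to post (home) with yaw to 1.553? -> yaw -1.589 or 1.553: closing along x
plan([(466.9,-157,148,0.052,50,4),(466.9,-157,200,0.052,50),(518.9,-67.5,200,1.553,50)])
plan([(518.9,-67.5,43,1.553,50),(None,None,None,None,12,6),(521.8,63,43,1.553,12,14)])
```

```text
[50, 50, 50, 50, 50] [[0.0, -0.01, 0.0], [0.0, -0.01, 0.0], [0.0, -0.01, 0.0], [0.01, 0.0, 0.0], [0.0, 0.0, -0.69]] [0.0, 0.0, 0.0, 0.0, 0.0]
[50, 50, 50, 50, 50] [[0.0, 0.0, -0.7], [0.0, 0.0, -0.69], [0.13, -0.19, 0.0], [0.14, -0.18, 0.0], [0.15, -0.17, 0.0]] [0.0, 0.0, -0.96, -0.95, -0.96]
[50, 50, 50, 50, 50] [[0.17, -0.16, 0.0], [0.18, -0.14, 0.0], [0.2, -0.13, 0.0], [0.2, -0.11, 0.0], [0.21, -0.09, 0.0]] [-0.95, -0.96, -0.95, -0.96, -0.95]
[50, 50, 50, 50, 50] [[0.22, -0.07, 0.0], [0.22, -0.06, 0.0], [0.23, -0.03, 0.0], [0.23, -0.02, 0.0], [0.23, 0.0, 0.0]] [-0.96, -0.96, -0.95, -0.96, -0.95]
[50, 50, 50, 50, 50] [[0.23, 0.02, 0.0], [0.22, 0.04, 0.0], [0.23, 0.06, 0.0], [0.21, 0.08, 0.0], [0.21, 0.09, 0.0]] [-0.96, -0.95, -0.96, -0.95, -0.96]
5 calls ->  [518.88 -67.6  200.     1.55]
[50, 50, 50, 50, 50] [[0.0, 0.0, 0.9], [0.0, 0.0, 0.89], [0.0, 0.0, 0.9], [0.0, 0.0, 0.9], [0.0, 0.0, 0.9]] [0.0, 0.0, 0.0, 0.0, 0.0]
[50, 50, 12, 12, 12] [[0.0, 0.0, 0.89], [0.0, 0.0, 0.9], [0.0, 0.0, 0.0], [0.0, 0.0, 0.0], [0.0, 0.0, 0.0]] [0.0, 0.0, 0.0, 0.0, 0.0]
[12, 12, 12, 12, 12] [[0.0, 0.0, 0.0], [0.0, 0.0, 0.0], [0.0, 0.0, 0.0], [0.37, 0.0, 0.0], [0.38, 0.0, 0.0]] [0.0, 0.0, 0.0, 0.0, 0.0]
[12, 12, 12, 12, 12] [[0.37, 0.01, 0.0], [0.37, 0.0, 0.0], [0.38, 0.0, 0.0], [0.37, 0.0, 0.0], [0.37, 0.0, 0.0]] [0.0, 0.0, 0.0, 0.0, 0.0]
[12, 12, 12, 12, 12] [[0.38, 0.0, 0.0], [0.37, 0.01, 0.0], [0.37, 0.0, 0.0], [0.38, 0.0, 0.0], [0.37, 0.0, 0.0]] [0.0, 0.0, 0.0, 0.0, 0.0]
[12, 12, 12, 12, 12] [[0.37, 0.0, 0.0], [0.38, 0.0, 0.0], [0, 0, 0], [0, 0, 0], [0, 0, 0]] [0.0, 0.0, 0, 0, 0]
6 calls ->  [521.71  63.12  43.     1.55]
```

Emit:
{"method": "arm_command", "body": {
  "gripper": [50,50,50,50,50],
  "dp": [
    [0,-0.01,0],
    [0,-0.01,0],
    [0,-0.01,0],
    [0.01,0,0],
    [0,0,-0.69]
  ],
  "twist": [0,0,0,0,0]
}}

```text
time: 62.62
tool_pos: [466.1, -156.9, 164.2]
tcp_rot: [-3.14, 0.003, 0.052]
contact_force: [1.1, 0.1, -0.1]
grip_width: 50.1
finger_force: 0.0
```

Emit:
{"method": "arm_command", "body": {
  "gripper": [50,50,50,50,50],
  "dp": [
    [0,0,-0.7],
    [0,0,-0.69],
    [0.13,-0.19,0],
    [0.14,-0.18,0],
    [0.15,-0.17,0]
  ],
  "twist": [0,0,-0.96,-0.95,-0.96]
}}

```text
time: 63.25
tool_pos: [475.6, -142.3, 199.9]
tcp_rot: [-3.141, 0.0, 0.306]
contact_force: [0.0, -0.2, -0.6]
grip_width: 49.8
finger_force: 0.0
```

Emit:
{"method": "arm_command", "body": {
  "gripper": [50,50,50,50,50],
  "dp": [
    [0.17,-0.16,0],
    [0.18,-0.14,0],
    [0.2,-0.13,0],
    [0.2,-0.11,0],
    [0.21,-0.09,0]
  ],
  "twist": [-0.95,-0.96,-0.95,-0.96,-0.95]
}}

```text
time: 63.88
tool_pos: [490.0, -117.2, 199.8]
tcp_rot: [-3.141, 0.0, 0.722]
contact_force: [0.3, 0.2, 0.5]
grip_width: 50.4
finger_force: 0.0
```

Emit:
{"method": "arm_command", "body": {
  "gripper": [50,50,50,50,50],
  "dp": [
    [0.22,-0.07,0],
    [0.22,-0.06,0],
    [0.23,-0.03,0],
    [0.23,-0.02,0],
    [0.23,0,0]
  ],
  "twist": [-0.96,-0.96,-0.95,-0.96,-0.95]
}}

```text
time: 64.5
tool_pos: [504.4, -92.3, 199.8]
tcp_rot: [-3.141, -0.0, 1.139]
contact_force: [-0.6, -0.2, 0.7]
grip_width: 50.4
finger_force: 0.0
```

Emit:
{"method": "arm_command", "body": {
  "gripper": [50,50,50,50,50],
  "dp": [
    [0.23,0.02,0],
    [0.22,0.04,0],
    [0.23,0.06,0],
    [0.21,0.08,0],
    [0.21,0.09,0]
  ],
  "twist": [-0.96,-0.95,-0.96,-0.95,-0.96]
}}

```text
time: 65.12
tool_pos: [518.8, -67.6, 199.8]
tcp_rot: [-3.141, -0.0, 1.556]
contact_force: [0.4, 0.6, 0.1]
grip_width: 50.2
finger_force: 0.0
```

Emit:
{"method": "arm_command", "body": {
  "gripper": [50,50,50,50,50],
  "dp": [
    [0,0,0.9],
    [0,0,0.89],
    [0,0,0.9],
    [0,0,0.9],
    [0,0,0.9]
  ],
  "twist": [0,0,0,0,0]
}}

```text
time: 65.75
tool_pos: [518.8, -67.7, 86.9]
tcp_rot: [-3.141, -0.0, 1.553]
contact_force: [-0.3, 0.3, -0.5]
grip_width: 49.8
finger_force: 0.0
```

Emit:
{"method": "arm_command", "body": {
  "gripper": [50,50,12,12,12],
  "dp": [
    [0,0,0.89],
    [0,0,0.9],
    [0,0,0],
    [0,0,0],
    [0,0,0]
  ],
  "twist": [0,0,0,0,0]
}}

```text
time: 66.38
tool_pos: [519.5, -67.9, 44.0]
tcp_rot: [3.14, 0.0, 1.554]
contact_force: [-0.6, -0.2, -0.3]
grip_width: 24.8
finger_force: 0.0
```

Emit:
{"method": "arm_command", "body": {
  "gripper": [12,12,12,12,12],
  "dp": [
    [0,0,0],
    [0,0,0],
    [0,0,0],
    [0.37,0,0],
    [0.38,0,0]
  ],
  "twist": [0,0,0,0,0]
}}

```text
time: 67.0
tool_pos: [519.3, -49.2, 43.7]
tcp_rot: [3.141, 0.001, 1.553]
contact_force: [-2.3, -2.8, 5.1]
grip_width: 15.4
finger_force: 30.0
```

Emit:
{"method": "arm_command", "body": {
  "gripper": [12,12,12,12,12],
  "dp": [
    [0.37,0.01,0],
    [0.37,0,0],
    [0.38,0,0],
    [0.37,0,0],
    [0.37,0,0]
  ],
  "twist": [0,0,0,0,0]
}}

```text
time: 67.62
tool_pos: [520.4, -2.5, 43.7]
tcp_rot: [3.141, 0.001, 1.554]
contact_force: [-1.8, -1.7, 5.2]
grip_width: 15.2
finger_force: 30.0
```

Emit:
{"method": "arm_command", "body": {
  "gripper": [12,12,12,12,12],
  "dp": [
    [0.38,0,0],
    [0.37,0.01,0],
    [0.37,0,0],
    [0.38,0,0],
    [0.37,0,0]
  ],
  "twist": [0,0,0,0,0]
}}

```text
time: 68.25
tool_pos: [521.5, 44.3, 43.7]
tcp_rot: [3.141, 0.0, 1.554]
contact_force: [-1.9, -2.7, 4.7]
grip_width: 15.2
finger_force: 30.0
```

Emit:
{"method": "arm_command", "body": {
  "gripper": [12,12,12,12,12],
  "dp": [
    [0.37,0,0],
    [0.38,0,0],
    [0.04,0,0],
    [0,0,0],
    [0,0,0]
  ],
  "twist": [0,0,0,0,0]
}}

```text
time: 68.88
tool_pos: [521.9, 62.5, 43.7]
tcp_rot: [3.141, 0.002, 1.554]
contact_force: [-1.4, -9.7, 5.7]
grip_width: 15.2
finger_force: 30.0
```

Run:
```python
from plan import *
json.dump([521.71,64.1,43,1.553],open('st.json','w'))
plan([(521.7,63,43,1.553,45,4),(521.7,63,110,1.553,76),(520.2,-27.1,110,1.553,76),(520.2,-27.1,26,1.553,76),(None,None,None,None,44,7)])
from h import *
s=capture("scene");t=capture("top")
for n,im,roi in(("top",t,(215,205,295,275)),("scene",s,(230,205,300,262))):
    h=cv2.cvtColor(im,cv2.COLOR_RGB2HSV); print(n,h[237 if n=="top" else 234, 252 if n=="top" else 264])
cv2.imwrite("pics/t9f.png",t[:,:,::-1]);cv2.imwrite("pics/s9f.png",s[:,:,::-1])
a=cv2.resize(s[195:310,215:365],None,fx=2.6,fy=2.6,interpolation=cv2.INTER_CUBIC);b=cv2.resize(t[195:310,210:360],None,fx=2.6,fy=2.6,interpolation=cv2.INTER_CUBIC)
cv2.imwrite("pics/p9.png",np.hstack([a,b])[:,:,::-1])
```

```text
[45, 45, 45, 45, 76] [[-0.01, 0.0, 0.0], [-0.01, 0.0, 0.0], [-0.01, 0.0, 0.0], [-0.01, 0.0, 0.0], [0.0, 0.0, -0.89]] [0.0, 0.0, 0.0, 0.0, 0.0]
[76, 76, 76, 76, 76] [[0.0, 0.0, -0.9], [0.0, 0.0, -0.89], [-0.9, 0.0, 0.0], [-0.9, 0.0, 0.0], [-0.91, 0.0, 0.0]] [0.0, 0.0, 0.0, 0.0, 0.0]
[76, 76, 76, 76, 76] [[-0.9, 0.0, 0.0], [0.0, 0.0, 0.84], [0.0, 0.0, 0.84], [0.0, 0.0, 0.84], [0.0, 0.0, 0.84]] [0.0, 0.0, 0.0, 0.0, 0.0]
[44, 44, 44, 44, 44] [[0.0, 0.0, 0.0], [0.0, 0.0, 0.0], [0.0, 0.0, 0.0], [0.0, 0.0, 0.0], [0.0, 0.0, 0.0]] [0.0, 0.0, 0.0, 0.0, 0.0]
[44, 44, 44, 44, 44] [[0.0, 0.0, 0.0], [0.0, 0.0, 0.0], [0, 0, 0], [0, 0, 0], [0, 0, 0]] [0.0, 0.0, 0, 0, 0]
5 calls ->  [520.09 -27.14  26.     1.55]
top [ 41   9 237]
scene [ 33  10 253]
```

View pics/p9.png

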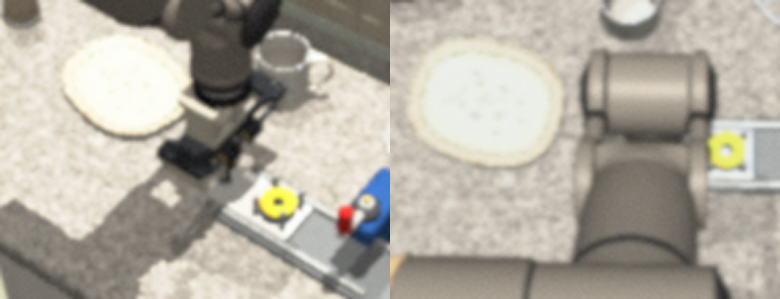

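The tray is out with the discs still stacked at (278,202). The dish has shifted: it is now centred near (486,102) in the right half. I grasp the stack.

Emit:
{"method": "arm_command", "body": {
  "gripper": [45,45,45,45,76],
  "dp": [
    [-0.01,0,0],
    [-0.01,0,0],
    [-0.01,0,0],
    [-0.01,0,0],
    [0,0,-0.89]
  ],
  "twist": [0,0,0,0,0]
}}

```text
time: 69.6
tool_pos: [520.4, 63.1, 64.1]
tcp_rot: [-3.138, -0.0, 1.554]
contact_force: [-0.2, -0.4, 0.3]
grip_width: 50.8
finger_force: 0.0
```

Emit:
{"method": "arm_command", "body": {
  "gripper": [76,76,76,76,76],
  "dp": [
    [0,0,-0.9],
    [0,0,-0.89],
    [-0.9,0,0],
    [-0.9,0,0],
    [-0.91,0,0]
  ],
  "twist": [0,0,0,0,0]
}}

```text
time: 70.22
tool_pos: [520.4, -5.2, 110.0]
tcp_rot: [3.141, -0.0, 1.554]
contact_force: [0.7, -0.2, 0.2]
grip_width: 75.9
finger_force: 0.0
```

Emit:
{"method": "arm_command", "body": {
  "gripper": [76,76,76,76,76],
  "dp": [
    [-0.9,0,0],
    [0,0,0.84],
    [0,0,0.84],
    [0,0,0.84],
    [0,0,0.84]
  ],
  "twist": [0,0,0,0,0]
}}

```text
time: 70.85
tool_pos: [520.1, -27.1, 25.3]
tcp_rot: [3.141, -0.0, 1.554]
contact_force: [-1.2, -0.7, -0.9]
grip_width: 76.0
finger_force: 0.0
```

Emit:
{"method": "arm_command", "body": {
  "gripper": [44,44,44,44,44],
  "dp": [
    [0,0,0],
    [0,0,0],
    [0,0,0],
    [0,0,0],
    [0,0,0]
  ],
  "twist": [0,0,0,0,0]
}}

```text
time: 71.47
tool_pos: [520.4, -27.4, 26.8]
tcp_rot: [3.14, 0.0, 1.554]
contact_force: [-1.7, -0.6, 6.8]
grip_width: 48.9
finger_force: 30.0
```

Emit:
{"method": "arm_command", "body": {
  "gripper": [44,44,44,44,44],
  "dp": [
    [0,0,0],
    [0,0,0],
    [0,0,-0.8],
    [0,0,-0.8],
    [0,0,-0.8]
  ],
  "twist": [0,0,0,0,0]
}}

```text
time: 72.1
tool_pos: [520.0, -27.2, 86.6]
tcp_rot: [3.141, -0.0, 1.554]
contact_force: [1.0, -0.0, -1.0]
grip_width: 48.9
finger_force: 30.0
```

Emit:
{"method": "arm_command", "body": {
  "gripper": [44,44,44,44,44],
  "dp": [
    [0,0,-0.8],
    [0,0,-0.2],
    [0,0,0],
    [0,0,0],
    [0,0,0]
  ],
  "twist": [0,0,0,0,0]
}}

```text
time: 72.72
tool_pos: [519.7, -27.1, 110.2]
tcp_rot: [-3.14, -0.0, 1.553]
contact_force: [0.2, -0.3, -0.3]
grip_width: 48.7
finger_force: 30.0
```

Run:
```python
from h import *
s=capture("scene");t=capture("top")
cv2.imwrite("pics/t10f.png",t[:,:,::-1]);cv2.imwrite("pics/s10f.png",s[:,:,::-1])
a=cv2.resize(s[195:310,215:365],None,fx=2.6,fy=2.6,interpolation=cv2.INTER_CUBIC);b=cv2.resize(t[195:310,210:360],None,fx=2.6,fy=2.6,interpolation=cv2.INTER_CUBIC)
cv2.imwrite("pics/p10.png",np.hstack([a,b])[:,:,::-1])
f=lambda x,y:(x/2.6+210-.3,y/2.6+195-.3)
for q in((410,102),(563,102),(486,37),(486,166),(486,102)): print(ray("top",f(*q),14).round())
```

```text
[ 588. -126.   14.]
[ 587. -330.   14.]
[ 678. -231.   14.]
[ 501. -224.   14.]
[ 588. -228.   14.]
```

View pics/p10.png

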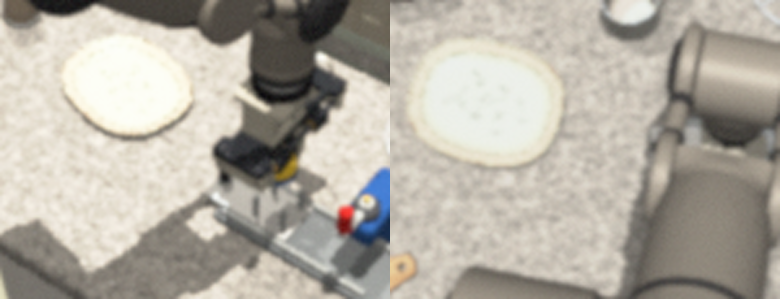

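Run:
```python
from h import *
from plan import *
s=cv2.imread("pics/s10f.png")[:,:,::-1]
for nm,lo,hi in(("blue",(100,100,30),(130,255,255)),("yel",(18,110,80),(36,255,255))):
    print(nm,blobs(s,lo,hi,(290,240,345,300),3), proj("scene",[520,-27,112]).round(1), proj("scene",[520,-27,122]).round(1), proj("scene",[520,-27,27]).round(1))
c=ray("top",(246.6,234.2),14); c2=ray("scene",(128/2.6+215-.3,87/2.6+195-.3),14); print(c.round(),c2.round())
json.dump([520.09,-27.14,111,1.553],open('st.json','w'))
x,y=((c+c2)/2)[:2].round()
plan([(x,y,111,1.553,44),(x,y,36,1.553,44,5)])
```

```text
blue [] [321.7 259.5] [321.7 257.6] [321.3 274.8]
yel [(np.int32(44), array([325.1, 259.7]), array([321, 254,   8,  10], dtype=int32))] [321.7 259.5] [321.7 257.6] [321.3 274.8]
[591. 294.  14.] [588. 286.  14.]
[44, 44, 44, 44, 44] [[0.98, 0.19, 0.0], [0.98, 0.2, 0.0], [0.98, 0.19, 0.0], [0.98, 0.2, 0.0], [0.98, 0.19, 0.0]] [0.0, 0.0, 0.0, 0.0, 0.0]
[44, 44, 44, 44, 44] [[0.98, 0.2, 0.0], [0.98, 0.19, 0.0], [0.98, 0.2, 0.0], [0.97, 0.19, 0.0], [0.98, 0.2, 0.0]] [0.0, 0.0, 0.0, 0.0, 0.0]
[44, 44, 44, 44, 44] [[0.98, 0.19, 0.0], [0.98, 0.2, 0.0], [0.98, 0.19, 0.0], [0.0, 0.0, 0.6], [0.0, 0.0, 0.6]] [0.0, 0.0, 0.0, 0.0, 0.0]
[44, 44, 44, 44, 44] [[0.0, 0.0, 0.6], [0.0, 0.0, 0.6], [0.0, 0.0, 0.6], [0, 0, 0], [0, 0, 0]] [0.0, 0.0, 0.0, 0, 0]
4 calls ->  [588.99 289.93  36.     1.55]
```

Run:
```python
from h import *
s=cv2.imread("pics/s10f.png")[:,:,::-1]
for v in range(252,282,2): print(v,[ "%d,%d,%d"%tuple(s[v,u]) for u in range(312,336,3)])
```

```text
252 ['38,41,43', '32,31,35', '39,40,38', '35,34,32', '34,35,35', '42,41,38', '112,106,96', '228,221,206']
254 ['31,34,34', '32,32,33', '26,26,28', '34,31,30', '32,32,32', '74,60,31', '160,153,140', '234,228,216']
256 ['35,32,35', '39,41,41', '49,46,51', '42,41,43', '32,30,33', '124,102,37', '204,194,176', '241,235,224']
258 ['42,43,46', '59,59,63', '59,58,57', '75,64,49', '62,50,32', '168,139,45', '200,188,169', '228,220,205']
260 ['63,65,64', '68,68,72', '49,49,50', '86,69,41', '121,100,32', '148,121,40', '134,129,116', '190,180,168']
262 ['51,51,49', '44,47,47', '83,79,73', '123,102,48', '145,117,37', '106,94,57', '128,123,115', '142,137,125']
264 ['96,91,80', '103,96,86', '97,93,85', '96,88,61', '94,84,72', '122,120,121', '132,126,118', '134,128,118']
266 ['118,113,104', '110,105,94', '116,113,103', '83,87,94', '130,131,132', '217,207,193', '167,159,147', '133,129,118']
268 ['179,174,163', '140,135,125', '178,174,162', '138,134,129', '170,166,156', '168,166,156', '137,135,127', '128,123,116']
270 ['173,169,161', '183,179,169', '192,187,176', '154,149,142', '192,187,177', '170,166,158', '100,100,95', '129,124,116']
272 ['139,136,130', '182,179,171', '194,189,179', '166,163,154', '188,183,175', '178,175,165', '106,106,101', '115,112,107']
274 ['136,132,125', '181,175,167', '195,189,180', '191,187,176', '160,156,149', '143,139,131', '102,101,97', '142,138,133']
276 ['137,135,129', '182,177,169', '186,181,172', '160,154,147', '118,116,111', '142,139,132', '130,127,120', '154,151,144']
278 ['164,161,152', '182,176,166', '159,155,147', '132,127,122', '102,102,98', '139,135,128', '139,135,127', '141,142,137']
280 ['159,156,149', '181,175,167', '140,136,131', '131,129,123', '108,106,101', '137,134,127', '142,141,136', '154,156,153']
```

Emit:
{"method": "arm_command", "body": {
  "gripper": [44,44,44,44,44],
  "dp": [
    [0.98,0.19,0],
    [0.98,0.2,0],
    [0.98,0.19,0],
    [0.98,0.2,0],
    [0.98,0.19,0]
  ],
  "twist": [0,0,0,0,0]
}}

```text
time: 73.45
tool_pos: [546.5, 95.6, 110.7]
tcp_rot: [-3.141, -0.0, 1.554]
contact_force: [0.5, -0.1, -0.7]
grip_width: 49.1
finger_force: 30.0
```

Emit:
{"method": "arm_command", "body": {
  "gripper": [44,44,44,44,44],
  "dp": [
    [0.98,0.2,0],
    [0.98,0.19,0],
    [0.98,0.2,0],
    [0.97,0.19,0],
    [0.98,0.2,0]
  ],
  "twist": [0,0,0,0,0]
}}

```text
time: 74.08
tool_pos: [573.0, 217.4, 110.6]
tcp_rot: [-3.141, 0.0, 1.554]
contact_force: [0.7, -0.2, -0.6]
grip_width: 49.1
finger_force: 30.0
```

Emit:
{"method": "arm_command", "body": {
  "gripper": [44,44,44,44,44],
  "dp": [
    [0.98,0.19,0],
    [0.98,0.2,0],
    [0.98,0.19,0],
    [0,0,0.6],
    [0,0,0.6]
  ],
  "twist": [0,0,0,0,0]
}}

```text
time: 74.7
tool_pos: [588.1, 289.1, 79.3]
tcp_rot: [-3.14, 0.001, 1.554]
contact_force: [-0.0, -0.0, -1.0]
grip_width: 48.7
finger_force: 30.0
```

Emit:
{"method": "arm_command", "body": {
  "gripper": [44,44,44,44,44],
  "dp": [
    [0,0,0.6],
    [0,0,0.6],
    [0,0,0.6],
    [0,0,0],
    [0,0,0]
  ],
  "twist": [0,0,0,0,0]
}}

```text
time: 75.32
tool_pos: [589.1, 290.0, 36.3]
tcp_rot: [3.141, -0.0, 1.554]
contact_force: [-0.4, -0.3, -0.9]
grip_width: 48.8
finger_force: 30.0
```

Run:
```python
from h import *
s=capture("scene");t=capture("top")
cv2.imwrite("pics/s11f.png",s[:,:,::-1])
for nm,lo,hi in(("blue",(100,90,30),(130,255,255)),("yel",(18,110,80),(36,255,255))): print(nm,blobs(s,lo,hi,(220,190,420,310),5))
print(proj("scene",[589,290,37]),proj("scene",[589,290,47]))
u,v=map(int,proj("scene",[589,290,40]))
for r in range(v-8,v+12,2): print(r,[ "%d,%d,%d"%tuple(s[r,c]) for c in range(u-9,u+15,3)])
```

```text
blue [(np.int32(352), array([362.7, 274.4]), array([351, 260,  22,  29], dtype=int32))]
yel [(np.int32(63), array([264.9, 221.9]), array([260, 217,  10,  10], dtype=int32))]
[262.82559429 223.37641051] [262.60838833 221.5574246 ]
214 ['54,56,58', '58,58,54', '46,42,30', '178,181,158', '79,79,72', '42,42,38', '116,110,98', '177,163,142']
216 ['50,52,56', '39,35,30', '38,35,30', '36,40,38', '95,87,59', '46,41,36', '117,111,99', '166,157,135']
218 ['53,54,57', '56,51,41', '47,48,48', '29,28,29', '136,110,33', '97,80,34', '178,169,146', '172,161,137']
220 ['28,31,31', '87,77,68', '51,45,32', '43,39,29', '152,126,39', '149,124,46', '183,171,147', '144,133,116']
222 ['49,47,46', '87,82,81', '58,53,39', '99,88,51', '149,120,35', '161,135,53', '156,147,127', '140,129,113']
224 ['89,87,77', '93,89,82', '95,89,76', '145,119,33', '146,119,33', '116,101,58', '152,142,123', '142,132,114']
226 ['101,98,88', '106,100,90', '98,92,80', '121,101,43', '104,90,48', '93,88,88', '131,124,107', '140,130,113']
228 ['133,126,110', '153,145,125', '104,101,89', '73,73,82', '81,82,90', '133,124,110', '125,117,101', '139,129,112']
230 ['180,168,146', '179,166,142', '132,122,107', '134,126,111', '133,122,108', '138,129,113', '139,127,112', '164,152,132']
232 ['188,173,150', '182,169,145', '141,133,115', '138,130,114', '134,125,109', '139,128,112', '144,133,116', '233,222,194']
```

A bluish rim shows under the yellow one, so both discs are held. I lower and release.

Emit:
{"method": "arm_command", "body": {
  "gripper": [44,44,44,44,44],
  "dp": [
    [0,0,0.3],
    [0,0,0.3],
    [0,0,0.2],
    [0,0,0.14],
    [0,0,0]
  ],
  "twist": [0,0,0,0,0]
}}

```text
time: 76.05
tool_pos: [588.6, 289.8, 12.1]
tcp_rot: [-3.141, 0.0, 1.554]
contact_force: [-0.3, 0.1, -0.7]
grip_width: 48.9
finger_force: 30.0
```

Emit:
{"method": "arm_command", "body": {
  "gripper": [52,56,60,62,62],
  "dp": [
    [0,0,0],
    [0,0,0],
    [0,0,0],
    [0,0,-0.6],
    [0,0,-1]
  ],
  "twist": [0,0,0,0,0]
}}

```text
time: 76.68
tool_pos: [588.4, 289.8, 53.1]
tcp_rot: [-3.14, 0.0, 1.554]
contact_force: [0.2, 0.5, 0.2]
grip_width: 62.3
finger_force: 0.0
```

Emit:
{"method": "arm_command", "body": {
  "gripper": [62,62,62,62,62],
  "dp": [
    [0,0,-1],
    [0,0,-1],
    [0,0,-1],
    [1,0,-1],
    [1,0,-1]
  ],
  "twist": [0,0,0,0,0]
}}

```text
time: 77.3
tool_pos: [589.8, 340.3, 180.0]
tcp_rot: [3.14, -0.001, 1.553]
contact_force: [0.7, -0.3, -0.4]
grip_width: 62.2
finger_force: 0.0
```

Emit:
{"method": "arm_command", "body": {
  "gripper": [62,62,62,62,62],
  "dp": [
    [0,-1,0],
    [0,-1,0],
    [0,-1,0],
    [0,-1,0],
    [0,-1,0]
  ],
  "twist": [0,0,0,0,0]
}}

```text
time: 77.92
tool_pos: [464.0, 342.1, 178.8]
tcp_rot: [3.14, -0.001, 1.554]
contact_force: [0.3, -0.2, -0.3]
grip_width: 62.0
finger_force: 0.0
```

Emit:
{"method": "arm_command", "body": {
  "gripper": [62,62,62,62,62],
  "dp": [
    [1,0,0],
    [1,-1,0],
    [1,-1,0],
    [1,0,0],
    [0,0,0]
  ],
  "twist": [0,0,0,0,0]
}}

```text
time: 78.55
tool_pos: [416.0, 444.2, 178.5]
tcp_rot: [3.14, -0.001, 1.556]
contact_force: [0.4, -0.1, -0.2]
grip_width: 62.2
finger_force: 0.0
```

Run:
```python
from h import *
s=capture("scene");t=capture("top")
a=cv2.resize(s[195:325,215:425],None,fx=2.2,fy=2.2,interpolation=cv2.INTER_CUBIC);b=cv2.resize(t[195:325,210:420],None,fx=2.2,fy=2.2,interpolation=cv2.INTER_CUBIC)
c=np.vstack([a,b]); cv2.imwrite("pics/p11.png",c[:,:,::-1]); print(c.shape)
for n,im,r in(("scene",s,(220,190,310,270)),("top",t,(205,195,300,300))):
  for nm,lo,hi in(("blue",(100,90,30),(130,255,255)),("yel",(18,110,80),(36,255,255))):
    for q in blobs(im,lo,hi,r,4): print(n,nm,q,ray(n,q[1],27).round())
```

```text
(572, 462, 3)
scene yel (np.int32(98), array([263.2, 226.6]), array([258, 222,  12,  10], dtype=int32)) [584. 285.  27.]
top yel (np.int32(115), array([247.1, 234.6]), array([241, 229,  13,  13], dtype=int32)) [586. 290.  27.]
```

View pics/p11.png

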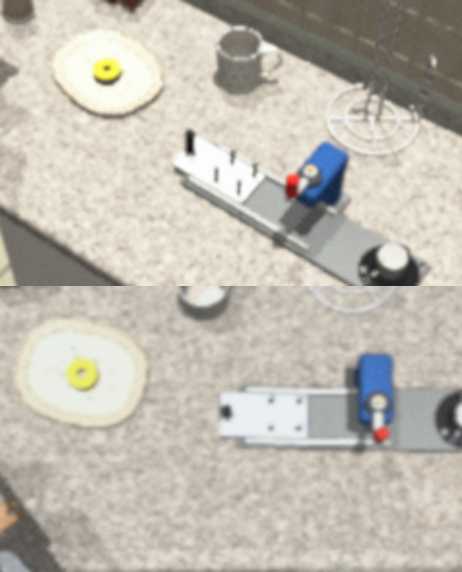

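The yellow disc lies on the blue one in the dish (top view (82,373)). The tray is empty and out, the crank is over -x at its top stop, and the mug is untouched.

```bash
python3 -c "
from plant import *
print(close_job())"
```

```text
the job is handed in; nothing more can be done
None
```

I handed the job in with every step carried out, but `close_job()` gave no verdict. The collar is on 4, both discs (no red one was there) were tapped in the half-turn and quarter-back pattern, the tap is back up, the tray is fully out, and the discs lie stacked in the dish.

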